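# Feed a vial tray over the step into the sample feeder

### The job

Load the vial tray into the sample feeder: set it gently down flat on the low loading ledge, all of it behind the step and its handle end towards the raised deck, and let go. Then take it by the handle, raise its nose just over the step while its heel stays down on the ledge, and slide it between the side walls until it is fully home against the end stop, flat on the deck, and let go. Never tip the tray far or drop it, and leave the bottle, the beaker and the carton where they are.

Things in the scene. Friction and masses are not known exactly. Their poses are not given: they have to be found in the camera images.
- tray_center (a point): White vial tray: block 160 mm long (x), 56 wide (y), 34 high, flat square-edged underside; 12 fixed amber vials on top (black caps 50 mm above the underside), handle fin at its nose. 0.35 to 0.6 kg, balanced within 8 mm of its centre. Starts upright on the bench. Point: centre of the block, 17 mm above the underside; x to the nose, z up. Can be gripped across its width.
- tray_handle (a point): Grip point of the tray's handle: an upright fin 30 mm long along the tray's x, 10 mm thick across (y), rising from 34 to 74 mm above the tray's underside. This point is in the fin, 62 mm ahead of the tray's centre and 58 mm above the underside. Same axes as the tray.
- tray_nose (a point): Middle of the lower front edge of the tray (handle end), 80 mm ahead of its centre, at the underside. Same axes as the tray.
- tray_heel (a point): Middle of the lower rear edge of the tray, 80 mm behind its centre, at the underside. Same axes as the tray.
- feeder_step (a point): Sample feeder, a fixed low machine 130 mm wide: an open loading ledge, a 6 mm step up to a steel deck, a drive housing at the far end. Point: middle of the step's upper edge, level with the deck, 26 mm above the bench; x is the sliding direction, ledge to deck, z up. At home the tray's nose touches the end stop, x = 166 mm, and its heel is 6 mm past the step.
- feeder_ledge (a point): Centre of the feeder's aluminium loading ledge, on its surface: 200 mm long (x), 120 wide, flat and open, 20 mm above the bench, 6 mm below the deck. 100 mm before the step; same axes as feeder_step.
- feeder_stop (a point): Foot of the end stop's face, at deck level, 166 mm past the step; same axes. The stop is 62 mm wide, 30 high. Two side walls on the deck are 36 mm high (2 mm more than the tray block), 14 thick, 62 apart inside, from 28 to 178 mm past the step; from 28 down to 2 mm they flare to about 80 mm apart at the mouth. The housing behind the stop, 82 mm long, tops out 60 mm above the bench.
- bottle: Amber bottle, 76 mm across, 150 mm tall; bystander. Origin at the centre of its underside.
- beaker: Open glass beaker, 72 mm across, 90 mm tall; bystander. Origin at the centre of its underside.
- carton: Cardboard carton 70 x 110 x 60 mm; bystander. Origin at the centre of its underside.
Mind the look-alikes: they are no part of the job. Of the things shaped like the part that bears tray_center, the white one is meant.

How it is judged:
By the outcome, as a careful person would: the job done as asked, in the order asked, and still so for the second after the job is handed in, with the robot touching nothing.
It also fails if it takes over 61 s, if anything falls off the work surface, if the arm or the gripper's body presses on something with over 40 N, if the wrist force passes 120 N, or if a joint passes its speed limit or range.

### The arm

A 7-joint arm with a two-finger parallel gripper is mounted at the origin on the work surface. World frame = base frame: x ahead of the robot, y to its left, z up, the work surface at z = 0. Lengths are in m, angles in rad, forces in N, time in s.
With the tool pointing down it reaches from about 0.4 to 0.85 m from the base axis. Payload 10.4 kg.
Tool frame: the origin (TCP) lies at the very end of the fingers, on their centre line; the grasp point (between the pads) lies 19 mm behind it; z points along the fingers, y is the direction in which the jaws open and shut (so a half turn about z gives the same grasp; the last joint's range is limited). The gripper opens to 85 mm and grips with 20 to 120 N. Pads are 22 mm wide; open, the fingers measure 114 mm over their backs; the gripper's body (76 mm by 85 mm) begins 54 mm behind the grasp point. The pads swing forward as they close: fully open they stand 13 mm farther back than shut.
Start: joints at [1.194, 0.332, -0.065, 1.46, 0.022, 1.35, -0.088], TCP at [0.217, -0.586, 0.231] pointing down, gripper open.
Joint ranges: [-2.6, 2.6], [-0.5, 2.12], [-1.47, 1.34], [0.16, 2.42], [-1.27, 4.41], [0.06, 2.06], [-2.6, 2.6]. Speed limits (rad/s): [2.22, 2.22, 2.79, 2.79, 3.14, 3.14, 3.14].

### API

Orientations are given as a unit quaternion [x, y, z, w].
In Python, from workcell import manip gives the robot as it stands.
- The arm moves only by the tool arm_command, never from a script. Its arguments are lists of equal length, an entry for each row: "slide": the shift along the tool's x, y, z in mm, a list of three; "turn": the turn about the tool's z in degrees; "grip": the closure, from 0 (fully open) to 1 (shut). In form: {"slide": [[tx, ty, tz], ...], "turn": [turn, ...], "grip": [grip, ...]}. A call has 1 to 10 rows; each row shifts and turns the commanded pose from where the row before left it, along the tool's axes as they then stand; what a row does not reach is not made up. A row lasts 1/12 s, in which the tool goes at most 41.7 mm and 7.16 degrees, less where a joint would pass 70% of its speed; a pose out of reach is approached as far as the arm can. A call with a gripper value outside its range is refused whole. The fingers move at their own pace and stop on an object; "newtons" is the grip in N (left out, the last holds). Time passes only in rows, so rows that do not move let the fingers close. It gives the time, the measured TCP pose, the force and the opening at its end, in the units of the state.
- manip.get_obs(): the state, without advancing time (a new reading comes with each control period).
- manip.camera(name): name is "side" or "top" or "wrist"; returns the picture (480x640x3 uint8, blue, green, red); there is no depth.
- manip.camera_info(name): a dict with "fx", "fy", "cx", "cy" (pixels), "rvec" (rotation vector, rad) and "tvec" (3), from world to camera coordinates, as OpenCV has them. Camera axes: x right, y down, z forward; pixel columns grow to the right and rows downward; lengths in m; the calibration is good to about 2 mm. A picture is of the moment at which its call begins: read the wrist's pose just before it. camera_info takes no time and is no camera call; for the wrist camera it gives the pose at the moment of the call.
- manip.hand_in(): hands the job in, once; it reports no verdict.
Trained networks look in the newest picture that a camera, given by its name, has taken for a name from the list of things; names that differ only in an ending like _2 or _b are one class to them, and where a whole thing is asked for, a point or a joint stands for the part that bears it (a point fixed in the world has none). Each returns a list of dicts, best first, with "score" (0 to 1); they miss things now and then, are a little off and sometimes report something else, mostly with a low value. They report only what shows in the picture. A call takes as long as a camera call. They do not tell look-alikes from the thing itself.
- manip.cut_out(target, camera): "pixels" (480x640 bool, what is visible of it).
- manip.tip_of(target, camera): "xyz" ([x, y, z] in m, in the coordinates of the camera as it stood for that picture, good to about 4 mm: a listed point, or the origin of a listed thing).
The state is a dict: "clock": time; "joint_pos": joint angles; "joint_velocities": joint speeds; "tau": joint torques, N m; "position": TCP position; "ee_rot": TCP orientation; "ft_force": force on the tool from outside, world axes, zero at the start; "torque": the same for the moment, N m; "grip_width": opening from 0.0 (shut) to 1.0 (fully open).
Only numpy, scipy, OpenCV 4.12 (cv2) and the standard library are available. Lean on these libraries where they do the work, as an engineer would, in place of code of your own. Each camera call takes 0.05 s, during which the arm holds its last target.

## Working session

There is one attempt and no reset: what is moved stays moved. The work goes in short steps, Python scripts to look and compute and a tool call to move; the robot and the scene stay as the last step left them, time stands still between calls to the robot, and variables do not carry over. Pictures are saved under pics/ and viewed, and the job is handed in when it is done.

Besides the shell and the picture viewer there is one more tool, called after "Request:" as a command line: name --pt "numbers of a row" for each row, then --argument value for the rest. arm_command: Moves the arm, as the interface text tells. Its arguments: {"type":"object","properties":{"slide":{"type":"array","items":{"type":"array","items":{"type":"number"}}},"turn":{"type":"array","items":{"type":"number"}},"grip":{"type":"array","items":{"type":"number"}},"newtons":{"type":"number"}},"required":["slide","turn","grip"]}

```bash
mkdir -p pics; ls; python3 - <<'E'
from workcell import manip
import cv2
print(manip.get_obs())
for c in ["side","top","wrist"]:
    i=manip.camera_info(c); print(c,i)
    cv2.imwrite(f"pics/{c}0.png",manip.camera(c))
E
```

```text
pics
{'clock': 0.0, 'joint_pos': array([ 1.19440874,  0.33287279, -0.06466852,  1.46095098,  0.02162409,
        1.3498925 , -0.0885364 ]), 'joint_velocities': array([ 1.19647077e-03,  8.17616526e-05,  1.84389621e-03,  5.38696611e-04,
        3.56926573e-04,  1.28407693e-03, -7.75934630e-05]), 'tau': array([-2.75878174e-04, -6.25450230e+01,  4.88369528e-02, -3.91613746e+01,
        1.60568784e-02,  9.72759415e-03,  1.45346502e-05]), 'position': array([ 0.21637248, -0.58595013,  0.23051067]), 'ee_rot': array([ 9.84398287e-01,  1.75953127e-01, -1.74613476e-04, -6.92200921e-04]), 'ft_force': array([ 0.5365989 , -0.02287841, -0.86707358]), 'torque': array([ 0.01817654, -0.05446039, -0.02893148]), 'grip_width': 1.0010225416792569}
side {'fx': 456.2471281566293, 'fy': 456.2471281566293, 'cx': 313.0965388403419, 'cy': 239.03979010360973, 'rvec': array([ 0.36736067, -2.6289072 ,  1.4265137 ]), 'tvec': array([0.49084817, 0.167305  , 0.96687603])}
top {'fx': 471.89121315808546, 'fy': 471.89121315808546, 'cx': 321.8895823232864, 'cy': 234.8933115097412, 'rvec': array([ 2.11113965, -2.14259038,  0.21316587]), 'tvec': array([-0.08308572,  0.51272502,  1.12203852])}
wrist {'fx': 416.6227664104526, 'fy': 416.6227664104526, 'cx': 327.988685604047, 'cy': 241.0559736965312, 'rvec': array([-2.35240295,  1.63834843,  0.26740734]), 'tvec': array([-0.6251042 , -0.04050499,  0.38003267])}
```

View pics/side0.png

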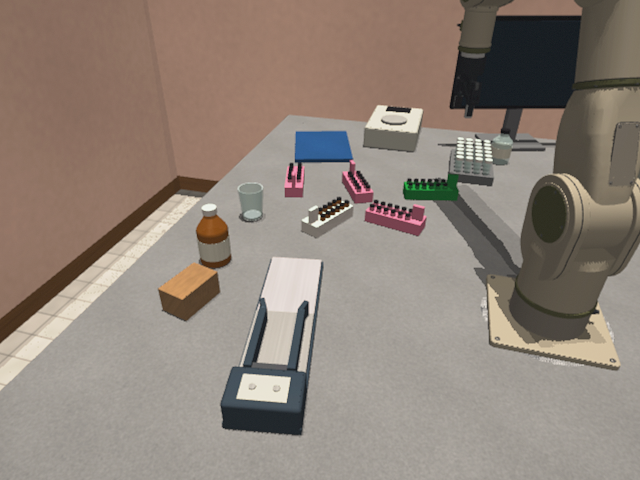

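View pics/top0.png

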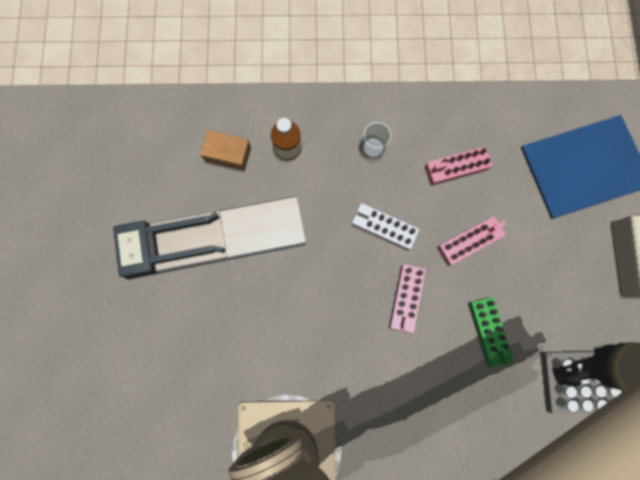

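View pics/wrist0.png

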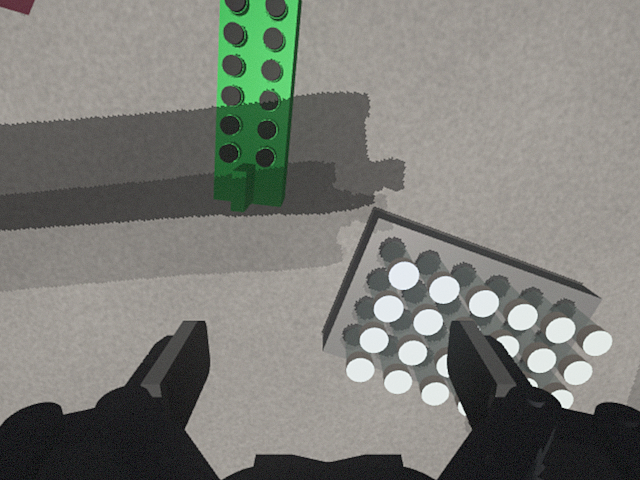

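```bash
cat > h.py <<'E'
from workcell import manip
import cv2, numpy as np
from scipy.spatial.transform import Rotation as R
def cam(c):
    i=manip.camera_info(c); K=np.array([[i['fx'],0,i['cx']],[0,i['fy'],i['cy']],[0,0,1]])
    return K,cv2.Rodrigues(np.array(i['rvec']))[0],np.array(i['tvec'])
def proj(P,c):
    K,Rm,t=cam(c); q=(K@(Rm@np.atleast_2d(P).T+t[:,None])).T; return q[:,:2]/q[:,2:]
def ray(uv,c,z):
    K,Rm,t=cam(c); d=Rm.T@np.linalg.inv(K)@np.array([*uv,1.]); o=-Rm.T@t; return o+d*(z-o[2])/d[2]
def tips(n,c):
    K,Rm,t=cam(c); return [(round(d['score'],2),np.round(Rm.T@(np.array(d['xyz'])-t),4)) for d in manip.tip_of(n,c)]
def crop(im,x0,x1,y0,y1,s,name):
    cv2.imwrite(name,cv2.resize(im[y0:y1,x0:x1],None,fx=s,fy=s,interpolation=cv2.INTER_CUBIC))
E
python3 - <<'E'
from h import *
for c in ["top","side"]:
    for n in ["tray_center","tray_handle","feeder_step","feeder_ledge","feeder_stop"]:
        for s,p in tips(n,c)[:6]: print(c,n,s,p,np.round(proj(p,c)[0]))
    im=cv2.imread(f"pics/{c}0.png")
    if c=="top": crop(im,340,440,190,265,8,"pics/t_tray.png"); crop(im,100,320,190,285,3,"pics/t_feed.png")
    else: crop(im,290,370,185,245,8,"pics/s_tray.png")
print(manip.get_obs()['clock'])
E
```

```text
top tray_center 0.89 [ 0.6995 -0.4488  0.0171] [457. 165.]
top tray_center 0.86 [ 0.4992 -0.4725  0.0142] [471. 240.]
top tray_center 0.63 [ 0.3567 -0.2983  0.0182] [406. 297.]
top tray_center 0.61 [ 0.5357 -0.2473  0.0148] [383. 227.]
top tray_center 0.61 [ 0.2703 -0.5039  0.0108] [490. 331.]
top tray_center 0.45 [ 0.7606 -0.0038 -0.0013] [288. 148.]
top tray_handle 0.8 [ 0.2153 -0.5141  0.0593] [504. 355.]
top tray_handle 0.64 [ 0.296  -0.288   0.0609] [406. 322.]
top tray_handle 0.64 [ 0.5258 -0.5238  0.0621] [497. 226.]
top tray_handle 0.63 [ 0.6874 -0.3889  0.0573] [438. 165.]
top tray_handle 0.59 [ 0.5663 -0.1945  0.0574] [363. 212.]
top feeder_step 0.64 [0.5266 0.1593 0.0241] [223. 232.]
top feeder_ledge 0.9 [0.5402 0.0591 0.0216] [263. 227.]
top feeder_stop 0.66 [0.498  0.3223 0.0227] [158. 244.]
side tray_center 0.9 [ 0.5386 -0.2521  0.0168] [328. 218.]
side tray_center 0.88 [ 0.7009 -0.4553  0.011 ] [295. 182.]
side tray_center 0.67 [ 0.504  -0.4729  0.0163] [355. 186.]
side tray_center 0.57 [ 0.2692 -0.5071  0.0151] [431. 191.]
side tray_center 0.38 [0.7434 0.1544 0.0011] [193. 300.]
side tray_handle 0.95 [ 0.2971 -0.2843  0.0566] [418. 212.]
side tray_handle 0.93 [ 0.2144 -0.5215  0.0583] [452. 178.]
side tray_handle 0.74 [ 0.6883 -0.3897  0.058 ] [292. 177.]
side tray_handle 0.63 [ 0.5674 -0.1955  0.0571] [312. 213.]
side feeder_step 0.95 [0.5305 0.1599 0.0265] [283. 311.]
side feeder_step 0.72 [0.7444 0.1536 0.0022] [192. 299.]
side feeder_ledge 0.86 [0.5492 0.0604 0.0172] [289. 284.]
side feeder_ledge 0.6 [0.7462 0.1526 0.0034] [192. 298.]
side feeder_stop 0.88 [0.4971 0.3226 0.0274] [270. 374.]
side feeder_stop 0.64 [ 7.596e-01 -2.377e-01 -1.000e-04] [253. 214.]
0.65
```

View pics/t_tray.png

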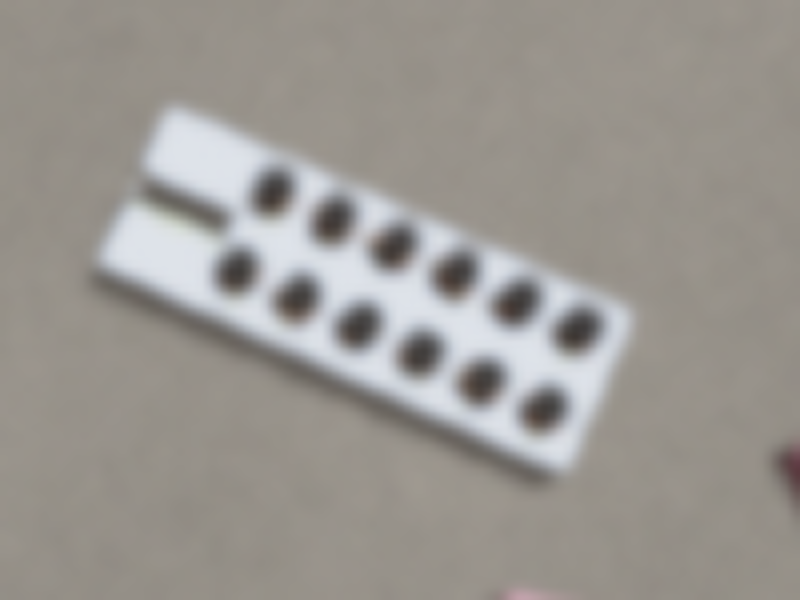

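View pics/t_feed.png

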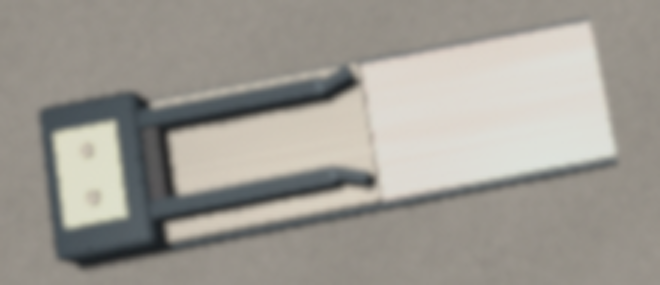

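View pics/s_tray.png

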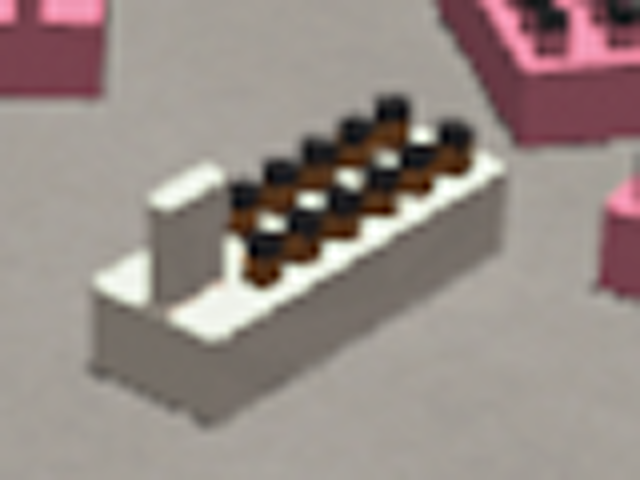

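```bash
python3 - <<'E'
from h import *
def off(u,v,s,x,y): return (x+(u+.5)/s-.5,y+(v+.5)/s-.5)
print("tray top")
t=[ray(off(u,v,8,340,190),"top",.034) for u,v in [(172,104),(97,262),(632,308),(566,468)]]
for a in t:print(a.round(4))
c=sum(t)/4; d=t[0]+t[1]-t[2]-t[3]; print("c",c.round(4),"yaw",np.degrees(np.arctan2(d[1],d[0])),"len",np.linalg.norm(d)/2,"wid",np.linalg.norm(t[0]-t[1]),np.linalg.norm(t[2]-t[3]))
t=[ray(off(u,v,8,290,185),"side",.034) for u,v in [(92,283),(213,340),(430,124),(503,162)]]
print("side");
for a in t:print(a.round(4))
c=sum(t)/4; d=t[0]+t[1]-t[2]-t[3]; print("c",c.round(4),"yaw",np.degrees(np.arctan2(d[1],d[0])),"len",np.linalg.norm(d)/2,"wid",np.linalg.norm(t[0]-t[1]),np.linalg.norm(t[2]-t[3]))
f=[ray(off(u,v,3,100,190),"top",.020) for u,v in [(592,22),(615,158),(362,62),(381,200)]]
print("feeder")
for a in f:print(a.round(4))
c=sum(f)/4; d=f[2]+f[3]-f[0]-f[1]; print("c",c.round(4),"yaw",np.degrees(np.arctan2(d[1],d[0])),"len",np.linalg.norm(d)/2,"wid",np.linalg.norm(f[0]-f[1]))
im=cv2.imread("pics/side0.png"); crop(im,215,335,250,435,3.2,"pics/s_feed.png")
E
```

```text
tray top
[ 0.5969 -0.192   0.034 ]
[ 0.5457 -0.1667  0.034 ]
[ 0.5285 -0.3353  0.034 ]
[ 0.4777 -0.3118  0.034 ]
c [ 0.5372 -0.2515  0.034 ] yaw 64.69426733757673 len 0.15950785159276304 wid 0.05711873039584164 0.05599949219152373
side
[ 0.5982 -0.191   0.034 ]
[ 0.549  -0.1668  0.034 ]
[ 0.513  -0.3342  0.034 ]
[ 0.4815 -0.3134  0.034 ]
c [ 0.5354 -0.2513  0.034 ] yaw 62.216060653394585 len 0.16376388425454863 wid 0.05489892120156427 0.037756363455151744
feeder
[ 0.6175 -0.0283  0.02  ]
[ 0.4984 -0.047   0.02  ]
[0.5847 0.1684 0.02  ]
[0.4654 0.1496 0.02  ]
c [0.5415 0.0607 0.02  ] yaw 99.4975872567318 len 0.199406237337896 wid 0.1205989615479994
```

View pics/s_feed.png

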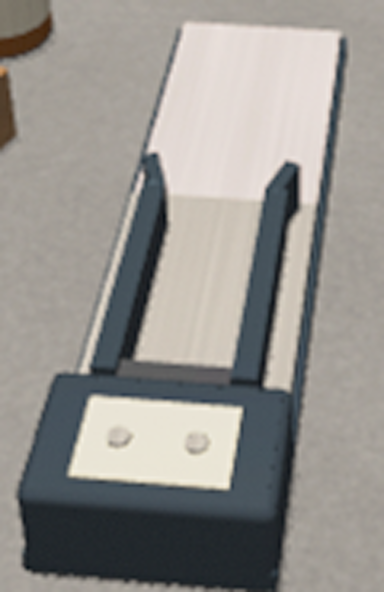

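White tray (amber vials, black caps): top (385,226), side (328,218). The look-alikes are pink at (408,298), (459,165) and (473,241), and green at (491,331). The crops show the white one with its fin to the left. Corner fit gives a length of 159.5 mm and width of 56.5 mm, which matches. Feeder ledge fit gives 199.4 × 120.6 mm, also a match.

Request:
arm_command --pt "0 0 0" --pt "0 0 0" --pt "0 0 0" --pt "0 0 0" --pt "0 0 0" --pt "0 0 0" --pt "0 0 0" --pt "29 9.8 2" --pt "29 9.8 2" --pt "29 9.8 2" --turn '[-6.34,-6.34,-6.34,-6.34,-6.34,-6.34,-6.36,0,0,0]' --grip '[0,0,0,0,0,0,0,0,0,0]' --newtons 40

```text
clock: 1.48
position: [0.2807, -0.5196, 0.2252]
ee_rot: [0.845, 0.534, 0.0, 0.0]
ft_force: [1.1, 0.0, -0.5]
grip_width: 0.995
```

Request:
arm_command --pt "29 9.8 2" --pt "29 9.8 2" --pt "29 9.8 2" --pt "29 9.8 2" --pt "29 9.8 2" --pt "29 9.8 2" --pt "29 9.8 2" --pt "29 9.8 2" --pt "29 9.8 2" --pt "29 9.8 2" --turn '[0,0,0,0,0,0,0,0,0,0]' --grip '[0,0,0,0,0,0,0,0,0,0]'

```text
clock: 2.32
position: [0.4939, -0.299, 0.2055]
ee_rot: [0.845, 0.535, 0.0, 0.0]
ft_force: [0.5, 0.3, 0.3]
grip_width: 1.002
```

Request:
arm_command --pt "0 9.8 2" --pt "0 0 0" --pt "0 0 0" --pt "0 0 0" --turn '[0,0,0,0]' --grip '[0,0,0,0]'

```text
clock: 2.65
position: [0.501, -0.3052, 0.2033]
ee_rot: [0.845, 0.534, -0.0, -0.0]
ft_force: [-1.3, -0.7, 0.9]
grip_width: 0.999
```

```bash
cat >> h.py <<'E'
def state():
    o=manip.get_obs(); Rm=R.from_quat(o['ee_rot']).as_matrix()
    yaw=np.degrees(np.arctan2(Rm[1,0],Rm[0,0]))
    print("t",round(o['clock'],2),"p",np.round(o['position'],4),"yaw",round(yaw,2),"tilt",round(np.degrees(np.arccos(-Rm[2,2])),2),"F",np.round(o['ft_force'],2),"T",np.round(o['torque'],3),"g",round(float(o['grip_width']),3),"q1,7",np.round(o['joint_pos'][[0,6]],2))
    return np.array(o['position']),Rm,yaw
def goto(P,yawd):
    p,Rm,y=state(); print("turn",round(-(yawd-y),2),"slide(after turn) mm",np.round(1000*Rot(yawd).T@(np.array(P)-p),1))
def Rot(y):
    a=np.radians(y); return np.array([[np.cos(a),np.sin(a),0],[np.sin(a),-np.cos(a),0],[0,0,-1.]])
E
python3 - <<'E'
from h import *
goto([.537,-.2515,.1],64.7)
cv2.imwrite("pics/w1.png",manip.camera("wrist"))
print(tips("tray_center","wrist"),tips("tray_handle","wrist"))
E
```

```text
t 2.65 p [ 0.501  -0.3052  0.2033] yaw 64.58 tilt 0.03 F [-1.28 -0.71  0.91] T [-0.003  0.002  0.   ] g 0.999 q1,7 [ 0.8  -0.06]
turn -0.12 slide(after turn) mm [ 64.    9.6 103.3]
[(0.97, array([ 0.5339, -0.2558,  0.0194])), (0.72, array([ 0.2752, -0.5   ,  0.0174])), (0.67, array([ 0.7018, -0.4537,  0.0123])), (0.57, array([ 0.3534, -0.2988,  0.0156]))] [(0.94, array([ 0.5659, -0.1937,  0.0557])), (0.93, array([ 0.5236, -0.5242,  0.057 ])), (0.92, array([ 0.6822, -0.3896,  0.0604])), (0.64, array([ 0.2942, -0.289 ,  0.0581]))]
```

View pics/w1.png

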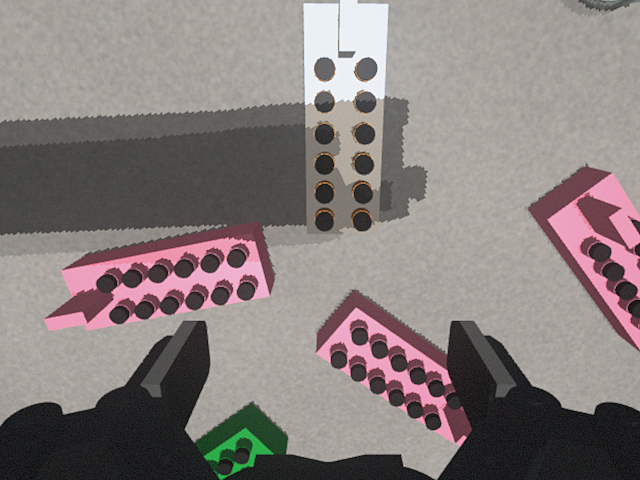

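```bash
python3 - <<'E'
from h import *
im=cv2.imread("pics/w1.png")
def box(x,y,yaw):
    a=np.radians(yaw);e=np.array([np.cos(a),np.sin(a)]);n=np.array([-e[1],e[0]])
    return np.array([[*(np.array([x,y])+i*.08*e+j*.028*n),.034] for i,j in [(1,1),(1,-1),(-1,-1),(-1,1)]])
b=proj(box(.537,-.2515,64.7),"wrist"); print(b.round(1))
big=cv2.resize(im[0:260,280:410],None,fx=4,fy=2.3)
cv2.imwrite("pics/w1c.png",big[:, :])
E
```

```text
[[298.3   2.2]
 [383.    2. ]
 [374.9 233.1]
 [303.3 233.2]]
```

View pics/w1c.png

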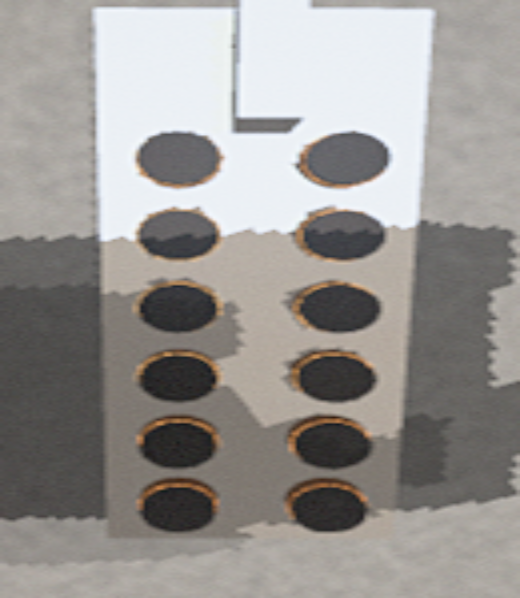

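```bash
python3 - <<'E'
from h import *
t=[ray(p,"wrist",.034) for p in [(303,3.5),(388.2,4),(306.5,232.6),(378.8,232.4)]]
c=sum(t)/4; d=t[0]+t[1]-t[2]-t[3]; yaw=np.degrees(np.arctan2(d[1],d[0]))
print("c",c.round(4),"yaw",yaw,"len",np.linalg.norm(d)/2,"wid",np.linalg.norm(t[0]-t[1]),np.linalg.norm(t[2]-t[3]))
c[2]=.1; goto(c,yaw)
E
```

```text
c [ 0.5396 -0.253   0.034 ] yaw 64.50738469807439 len 0.1585164525276166 wid 0.05640398716765104 0.05654904093839185
t 2.8 p [ 0.5011 -0.3051  0.2035] yaw 64.58 tilt 0.03 F [-0.5  -0.33  0.31] T [-0.018 -0.033 -0.042] g 1.001 q1,7 [ 0.8  -0.06]
turn 0.07 slide(after turn) mm [ 63.6  12.3 103.5]
```

Request:
arm_command --pt "16 2.9 20" --pt "16 2.9 20" --pt "16 2.9 20" --pt "16 2.9 20" --pt "0 0 20" --pt "0 0 20" --pt "0 0 20" --pt "0 0 0" --pt "0 0 0" --turn '[0,0,0,0,0,0,0,0,0]' --grip '[0,0,0,0,0,0,0,0,0]'

```text
clock: 3.55
position: [0.5389, -0.2516, 0.0631]
ee_rot: [0.845, 0.535, -0.0, -0.001]
ft_force: [-0.0, -0.4, 1.1]
grip_width: 1.001
```

```bash
python3 - <<'E'
from h import *
goto([.539,-.2525,.006],64.6)
cv2.imwrite("pics/w2.png",manip.camera("wrist"))
E
```

```text
t 3.55 p [ 0.5389 -0.2516  0.0631] yaw 64.63 tilt 0.09 F [-0.01 -0.36  1.08] T [-0.018 -0.002  0.017] g 1.001 q1,7 [ 0.69 -0.23]
turn 0.03 slide(after turn) mm [-0.8  0.5 57.1]
```

View pics/w2.png

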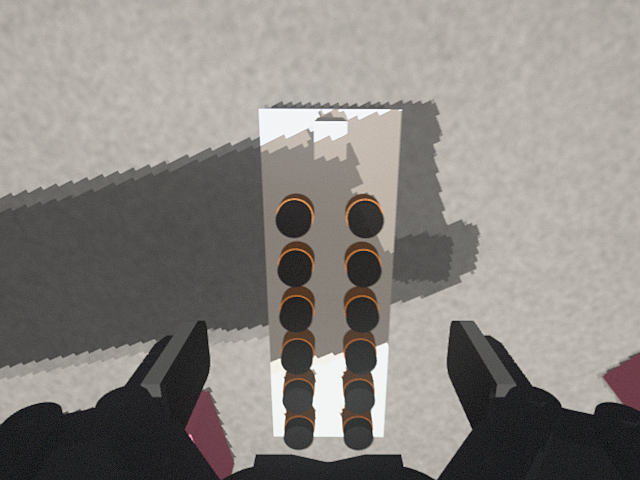

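The tray sits centred between the fingers: tray axis at u≈329, fingers at 207 and 449.

Request:
arm_command --pt "0 0 12" --pt "0 0 14" --pt "0 0 14" --pt "0 0 10" --pt "0 0 5" --pt "0 0 0" --pt "0 0 0" --turn '[0,0,0,0,0,0,0]' --grip '[0,0,0,0,0,0,0]'

```text
clock: 4.18
position: [0.5397, -0.2512, 0.0081]
ee_rot: [0.845, 0.535, -0.0, -0.0]
ft_force: [-0.0, -0.4, 0.6]
grip_width: 0.999
```

Request:
arm_command --pt "0 0 0" --pt "0 0 0" --pt "0 0 0" --pt "0 0 0" --pt "0 0 0" --pt "0 0 0" --pt "0 0 0" --pt "0 0 0" --pt "0 0 0" --pt "0 0 0" --turn '[0,0,0,0,0,0,0,0,0,0]' --grip '[0.1,0.2,0.3,0.4,0.5,0.6,0.6,0.6,0.6,0.6]' --newtons 50

```text
clock: 5.02
position: [0.5401, -0.2515, 0.0091]
ee_rot: [0.845, 0.535, 0.0, 0.0]
ft_force: [-1.9, -0.3, 5.7]
grip_width: 0.647
```

```bash
python3 - <<'E'
from h import *
state()
E
```

```text
t 5.02 p [ 0.5401 -0.2515  0.0091] yaw 64.67 tilt 0.06 F [-1.89 -0.28  5.65] T [ 0.15   0.375 -0.059] g 0.647 q1,7 [ 0.68 -0.26]
```

Request:
arm_command --pt "0 0 -3" --pt "0 0 -6" --pt "0 0 -10" --pt "0 0 -15" --pt "0 0 -15" --pt "0 0 -15" --pt "0 0 -12" --pt "0 0 -8" --pt "0 0 -3" --pt "0 0 0" --turn '[0,0,0,0,0,0,0,0,0,0]' --grip '[0.6,0.6,0.6,0.6,0.6,0.6,0.6,0.6,0.6,0.6]'

```text
clock: 5.85
position: [0.54, -0.2515, 0.096]
ee_rot: [0.845, 0.535, 0.0, 0.0]
ft_force: [0.7, -0.7, -4.0]
grip_width: 0.647
```

```bash
python3 - <<'E'
from h import *
goto([.5415,.0607,.11],99.5)
cv2.imwrite("pics/s3.png",manip.camera("side")[130:290,220:420].repeat(4,0).repeat(4,1))
cv2.imwrite("pics/w3.png",manip.camera("wrist"))
E
```

```text
t 5.85 p [ 0.54   -0.2515  0.096 ] yaw 64.66 tilt 0.06 F [ 0.72 -0.68 -3.95] T [-0.041 -0.038 -0.04 ] g 0.647 q1,7 [ 0.7  -0.22]
turn -34.84 slide(after turn) mm [307.7  53.  -14. ]
```

View pics/s3.png

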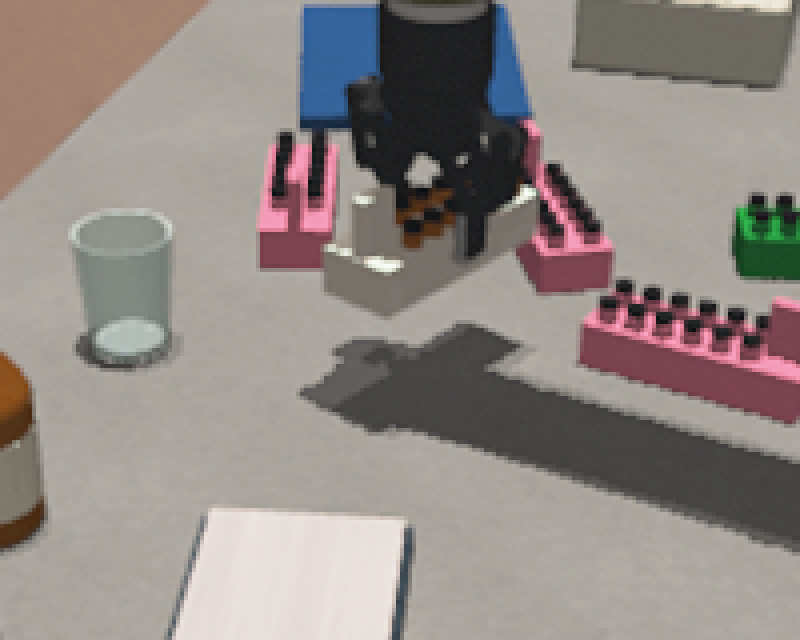

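View pics/w3.png

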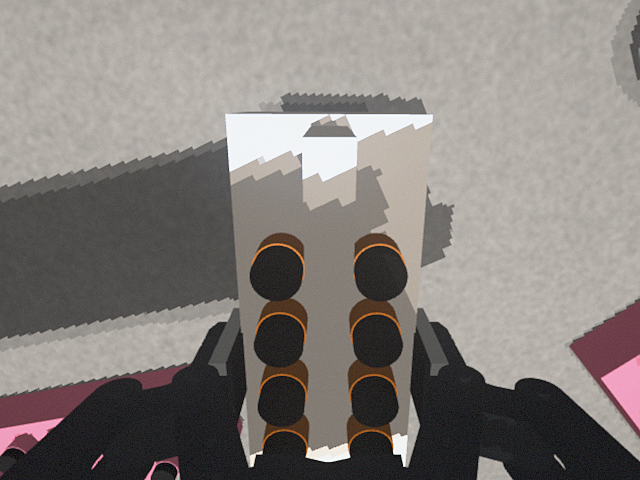

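```bash
python3 - <<'E'
from h import *
p,Rm,y=state()
for uv in [(226,113.5),(432.5,113.5),(247,400),(412,400)]:
    q=ray(uv,"wrist",p[2]+.0249); print((1000*Rm.T@(q-p)).round(1))
print(tips("tray_center","wrist")[:1],tips("tray_handle","wrist")[:1])
E
```

```text
t 5.95 p [ 0.5393 -0.2512  0.0946] yaw 64.67 tilt 0.06 F [ 0.31 -1.62 -3.13] T [ 0.025 -0.061  0.044] g 0.646 q1,7 [ 0.7  -0.22]
[ 78.1 -26.4 -24.9]
[ 78.1  29.  -24.9]
[-14.7 -26.5 -24.9]
[-14.7  29.4 -24.9]
[(0.86, array([ 0.5375, -0.2533,  0.0993]))] [(0.68, array([ 0.5627, -0.1967,  0.1401]))]
```

Request:
arm_command --pt "0 0 -2" --pt "0 0 -2" --pt "0 0 -2" --pt "0 0 -2" --pt "0 0 -2" --pt "10 1.5 0" --pt "18 3 0" --pt "25 4.5 0" --pt "28 5 0" --pt "28 5 0" --turn '[-6,-7,-7,-7,-7.8,0,0,0,0,0]' --grip '[0.6,0.6,0.6,0.6,0.6,0.6,0.6,0.6,0.6,0.6]'

```text
clock: 6.88
position: [0.5412, -0.1389, 0.1047]
ee_rot: [0.653, 0.758, -0.0, -0.0]
ft_force: [0.8, 0.1, -3.1]
grip_width: 0.645
```

Request:
arm_command --pt "28 5 0" --pt "28 5 0" --pt "28 5 0" --pt "28 5 0" --pt "25 4.5 0" --pt "20 3.5 0" --pt "14 2.5 0" --pt "7 1 0" --pt "0 0 0" --pt "0 0 0" --turn '[0,0,0,0,0,0,0,0,0,0]' --grip '[0.6,0.6,0.6,0.6,0.6,0.6,0.6,0.6,0.6,0.6]'

```text
clock: 7.72
position: [0.5453, 0.0397, 0.105]
ee_rot: [0.651, 0.759, -0.0, -0.0]
ft_force: [-0.2, -0.6, -3.2]
grip_width: 0.647
```

```bash
python3 - <<'E'
from h import *
goto([.5415,.0607,.03],99.5)
cv2.imwrite("pics/w4.png",manip.camera("wrist"))
for n in ["feeder_step","feeder_ledge","feeder_stop"]: print(n,tips(n,"wrist")[:2])
E
```

```text
t 7.72 p [0.5453 0.0397 0.105 ] yaw 98.74 tilt 0.04 F [-0.22 -0.57 -3.19] T [-0.056  0.037  0.02 ] g 0.647 q1,7 [ 0.41 -0.19]
turn -0.76 slide(after turn) mm [21.4 -0.2 75. ]
feeder_step [(0.69, array([0.5225, 0.157 , 0.0276]))]
feeder_ledge [(0.63, array([0.5237, 0.1585, 0.0284]))]
feeder_stop []
```

View pics/w4.png

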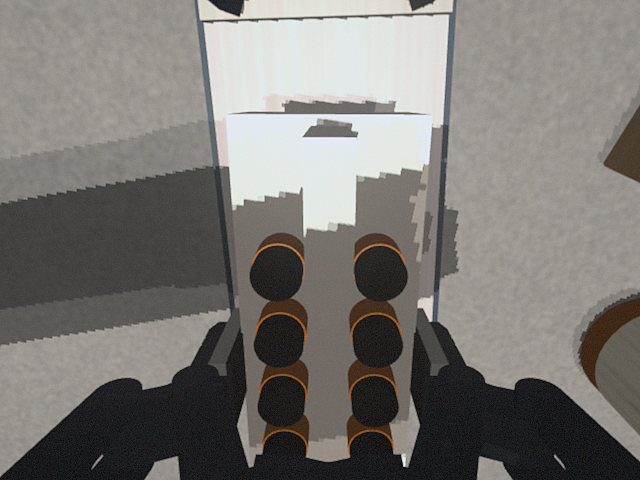

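```bash
python3 - <<'E'
from h import *
im=cv2.imread("pics/w4.png")
crop(im,190,470,0,130,2.8,"pics/w4a.png")
E
```

```text
(no output)
```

View pics/w4a.png

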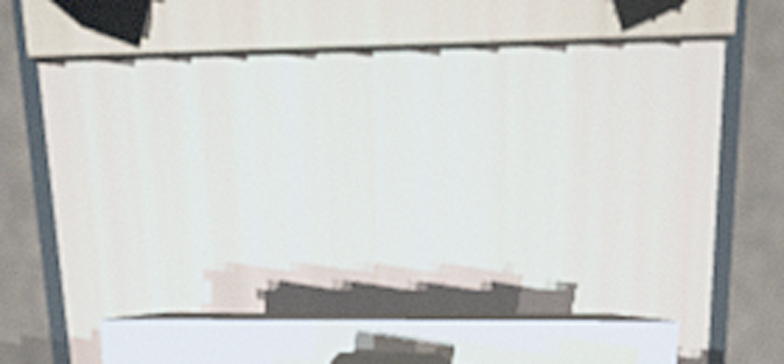

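```bash
python3 - <<'E'
from h import *
p,Rm,y=state()
for n,z,L in [("step",.026,[(201.4,20.4),(450,12.3)]),("L",.02,[(203.6,22.1),(215,121.4)]),("R",.02,[(448.6,14.3),(444.3,117.9)])]:
    a,b=[ray(u,"wrist",z) for u in L]; d=b-a
    print(n,a.round(4),b.round(4),"dir",np.degrees(np.arctan2(d[1],d[0])),np.linalg.norm(d),"toolframe",(1000*Rm.T@(a-p)).round(1),(1000*Rm.T@(b-p)).round(1))
# top camera edges: step from side camera too
f=[ray((215+u/3.2-.3,250+v/3.2-.3),"side",z) for u,v,z in [(183,23,.02),(342,38,.02),(146,195,.02),(314,203,.02)]]
print([q.round(4) for q in f])
E
```

```text
t 7.92 p [0.5456 0.0386 0.1052] yaw 98.69 tilt 0.03 F [-0.7 -0.3 -3.8] T [-0.029  0.037  0.045] g 0.645 q1,7 [ 0.42 -0.18]
step [0.469  0.1457 0.026 ] [0.5849 0.1669 0.026 ] dir 10.350740512242687 0.11786159574071595 toolframe [117.5 -59.6  79.1] [120.9  58.3  79.1]
L [0.4683 0.1459 0.02  ] [0.4769 0.1    0.02  ] dir -79.37584623832812 0.04671322461602663 toolframe [117.7 -60.2  85.1] [ 71.1 -58.6  85.2]
R [0.5858 0.1673 0.02  ] [0.5953 0.1199 0.02  ] dir -78.74094397099235 0.048356669330705336 toolframe [121.1  59.2  85.1] [72.8 61.4 85.1]
[array([ 0.6219, -0.0243,  0.02  ]), array([ 0.5   , -0.0391,  0.02  ]), array([0.5781, 0.1652, 0.02  ]), array([0.4705, 0.1423, 0.02  ])]
```

```bash
python3 - <<'E'
from h import *
goto([.5429,.061,.040],99.95)
E
```

```text
t 7.92 p [0.5456 0.0386 0.1052] yaw 98.69 tilt 0.03 F [-0.7 -0.3 -3.8] T [-0.029  0.037  0.045] g 0.645 q1,7 [ 0.42 -0.18]
turn -1.26 slide(after turn) mm [22.5  1.2 65.2]
```

Request:
arm_command --pt "0 0 0" --pt "6 0.3 4" --pt "8 0.5 8" --pt "6 0.4 12" --pt "2.5 0 12" --pt "0 0 12" --pt "0 0 9" --pt "0 0 5" --pt "0 0 0" --pt "0 0 0" --turn '[-1.2,0,0,0,0,0,0,0,0,0]' --grip '[0.6,0.6,0.6,0.6,0.6,0.6,0.6,0.6,0.6,0.6]'

```text
clock: 8.75
position: [0.5428, 0.0621, 0.0431]
ee_rot: [0.643, 0.766, -0.0, -0.0]
ft_force: [0.6, 0.2, -3.3]
grip_width: 0.641
```

```bash
python3 - <<'E'
from h import *
goto([.5429,.061,.0295],99.95)
cv2.imwrite("pics/w5.png",manip.camera("wrist"))
s=manip.camera("side"); crop(s,210,370,170,330,4,"pics/s5.png")
E
```

```text
t 8.75 p [0.5428 0.0621 0.0431] yaw 100.01 tilt 0.02 F [ 0.65  0.23 -3.32] T [ 0.022 -0.032 -0.007] g 0.641 q1,7 [ 0.35 -0.26]
turn 0.06 slide(after turn) mm [-1.1 -0.1 13.6]
```

View pics/w5.png

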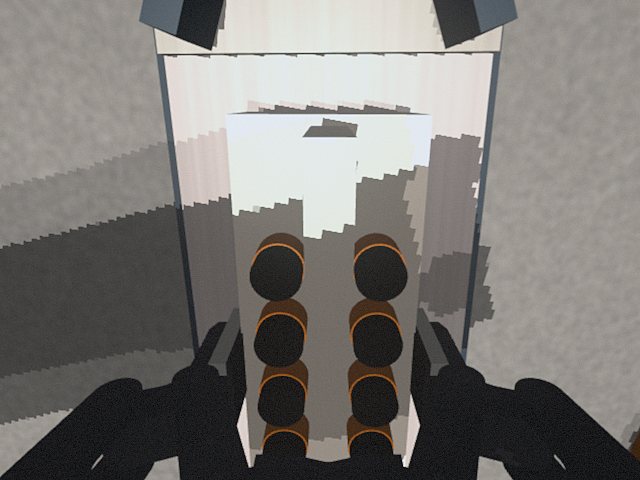

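View pics/s5.png

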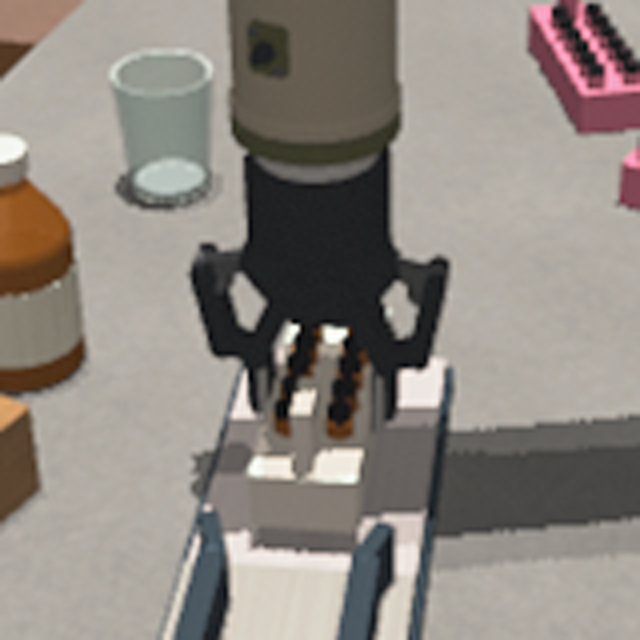

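```bash
python3 - <<'E'
from h import *
p,Rm,y=state()
for u,z in [((157,54),.026),((500,50),.026),((172,150),.02),((488,150),.02),((228,113.7),p[2]+.0249),((432,113.7),p[2]+.0249)]: print((1000*Rm.T@(ray(u,"wrist",z)-p)).round(1))
E
```

```text
t 8.85 p [0.5433 0.0623 0.0438] yaw 100.02 tilt 0.06 F [ 0.51 -0.55 -3.34] T [-0.001  0.004 -0.02 ] g 0.642 q1,7 [ 0.35 -0.26]
[ 96.6 -59.4  17.8]
[97.8 60.9 17.9]
[ 62.8 -60.3  23.8]
[62.8 63.2 23.9]
[ 77.5 -26.2 -24.9]
[ 77.5  28.6 -24.9]
```

Request:
arm_command --pt "0 0 3" --pt "0 0 3" --pt "0 0 2" --pt "0 0 2" --pt "0 0 1.5" --pt "0 0 1" --pt "0 0 0.5" --pt "0 0 0" --pt "0 0 0" --turn '[-0.5,0,0,0,0,0,0,0,0]' --grip '[0.6,0.6,0.6,0.6,0.6,0.6,0.6,0.6,0.6]'

```text
clock: 9.6
position: [0.5429, 0.0624, 0.0303]
ee_rot: [0.639, 0.769, 0.0, 0.0]
ft_force: [-0.1, -0.1, -3.8]
grip_width: 0.644
```

Not touching yet; creeping down.

Request:
arm_command --pt "0 0 0.5" --pt "0 0 0" --pt "0 0 0.5" --pt "0 0 0" --pt "0 0 0.3" --pt "0 0 0" --turn '[0,0,0,0,0,0]' --grip '[0.6,0.6,0.6,0.6,0.6,0.6]'

```text
clock: 10.1
position: [0.5429, 0.0623, 0.0291]
ee_rot: [0.639, 0.769, -0.0, 0.0]
ft_force: [-1.6, 0.0, -1.2]
grip_width: 0.646
```

Request:
arm_command --pt "0 0 0.4" --pt "0 0 0" --pt "0 0 0.3" --pt "0 0 0" --turn '[0,0,0,0]' --grip '[0.6,0.6,0.6,0.6]'

```text
clock: 10.43
position: [0.5429, 0.0623, 0.0291]
ee_rot: [0.639, 0.769, -0.0, 0.0]
ft_force: [-5.3, -1.8, 8.8]
grip_width: 0.646
```

In contact (+9 N). Release.

Request:
arm_command --pt "0 0 0" --pt "0 0 0" --pt "0 0 0" --pt "0 0 0" --pt "0 0 0" --pt "0 0 0" --pt "0 0 0" --pt "0 0 0" --turn '[0,0,0,0,0,0,0,0]' --grip '[0.35,0.3,0.2,0.1,0,0,0,0]'

```text
clock: 11.1
position: [0.5428, 0.0624, 0.0283]
ee_rot: [0.639, 0.769, 0.0, 0.0]
ft_force: [0.1, 0.2, -0.6]
grip_width: 1.001
```

Request:
arm_command --pt "0 0 -8" --pt "0 0 -16" --pt "0 0 -22" --pt "0 0 -22" --pt "0 0 -18" --pt "0 0 -12" --pt "0 0 -6" --pt "0 0 0" --pt "0 0 0" --turn '[0,0,0,0,0,0,0,0,0]' --grip '[0,0,0,0,0,0,0,0,0]'

```text
clock: 11.85
position: [0.5426, 0.0622, 0.1318]
ee_rot: [0.639, 0.769, -0.0, -0.0]
ft_force: [-1.4, -0.2, 0.3]
grip_width: 1.002
```

```bash
python3 - <<'E'
from h import *
state()
cv2.imwrite("pics/w6.png",manip.camera("wrist"))
s=manip.camera("side"); crop(s,210,370,170,330,4,"pics/s6.png")
t=manip.camera("top"); crop(t,100,320,180,285,3.6,"pics/t6.png")
E
```

```text
t 11.85 p [0.5426 0.0622 0.1318] yaw 100.53 tilt 0.03 F [-1.4  -0.22  0.3 ] T [-0.015  0.025 -0.085] g 1.002 q1,7 [ 0.4  -0.18]
```

View pics/w6.png

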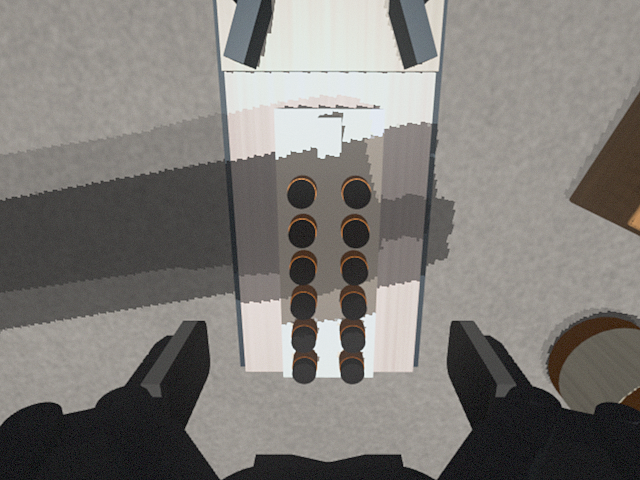

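View pics/s6.png

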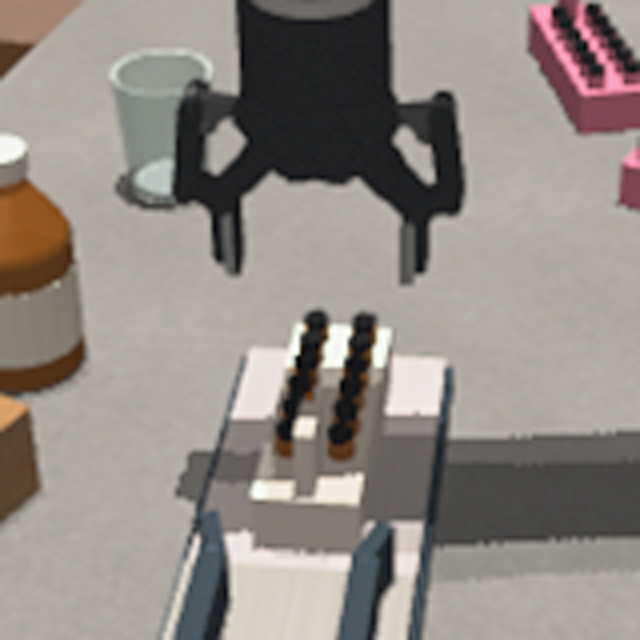

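```bash
python3 - <<'E'
from h import *
p,Rm,y=state()
print([ (s,(1000*Rm.T@(q-p)).round(1)) for s,q in tips("tray_handle","wrist")[:2]])
# fin top face
for u in [(274.5,109),(384,109),(283,378),(373,378)]: print((1000*Rm.T@(ray(u,"wrist",.054)-p)).round(1))
E
```

```text
t 12.0 p [0.5422 0.0622 0.1312] yaw 100.54 tilt 0.1 F [-0.38 -0.33 -0.05] T [-0.024 -0.005 -0.014] g 0.998 q1,7 [ 0.4  -0.18]
[(0.89, array([62.3,  2.3, 55.3]))]
[ 77.4 -26.1  77.2]
[77.4 28.8 77.1]
[-82.2 -27.3  77.2]
[-82.1  28.7  77.1]
```

Request:
arm_command --pt "10 0 0" --pt "18 0 2" --pt "18 0 6" --pt "10 0 10" --pt "4 0 14" --pt "0 0 14" --pt "0 0 10" --pt "0 0 6" --pt "0 0 0" --pt "0 0 0" --turn '[0,0,0,0,0,0,0,0,0,0]' --grip '[0,0,0,0,0,0,0,0,0,0]'

```text
clock: 12.88
position: [0.5318, 0.1214, 0.0703]
ee_rot: [0.639, 0.769, -0.0, -0.0]
ft_force: [0.2, -0.2, -0.0]
grip_width: 0.997
```

```bash
python3 - <<'E'
from h import *
state()
cv2.imwrite("pics/w7.png",manip.camera("wrist"))
s=manip.camera("side"); crop(s,210,370,170,330,4,"pics/s7.png")
E
```

```text
t 12.88 p [0.5318 0.1214 0.0703] yaw 100.52 tilt 0.02 F [ 0.16 -0.16 -0.04] T [ 0.009 -0.011 -0.023] g 0.997 q1,7 [ 0.28 -0.35]
```

View pics/w7.png

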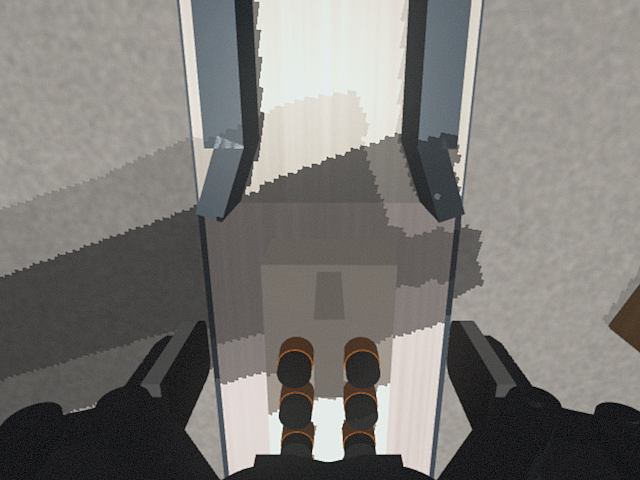

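View pics/s7.png

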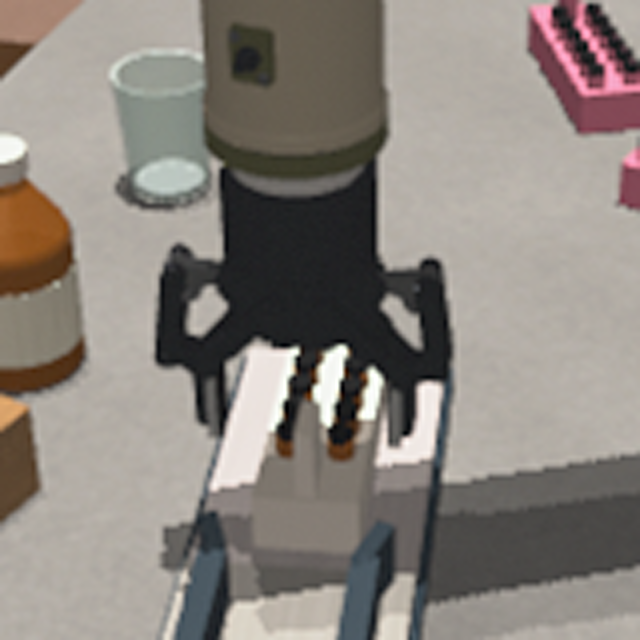

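```bash
python3 - <<'E'
from h import *
p,Rm,y=state()
for x in (-15,0,15):
    print(x, proj(p+Rm@np.array([x/1000,0,p[2]-.094]),"wrist").round(1), proj(p+Rm@np.array([x/1000,0,p[2]-.054]),"wrist").round(1))
for u in [(261,265),(397,265)]: print((1000*Rm.T@(ray(u,"wrist",.054)-p)).round(1))
for u in [(318,272),(341,272),(315,320),(345,320)]: print((1000*Rm.T@(ray(u,"wrist",.094)-p)).round(1),(1000*Rm.T@(ray(u,"wrist",.054)-p)).round(1))
K,Rc,t=cam("wrist"); print("cam in tool",(1000*Rm.T@(-Rc.T@t-p)).round(1))
E
```

```text
t 12.98 p [0.5323 0.1214 0.071 ] yaw 100.52 tilt 0.06 F [-0.4  -0.42  0.19] T [-0.029  0.038  0.022] g 0.996 q1,7 [ 0.28 -0.35]
-15 [[326.  395.8]] [[326.5 334.2]]
0 [[326.  358.1]] [[326.5 303. ]]
15 [[325.9 317.8]] [[326.4 270.1]]
[ 17.3 -26.8  17. ]
[17.3 28.9 17. ]
[ 30.8  -2.4 -23. ] [14.2 -3.5 17. ]
[ 30.8   4.7 -23. ] [14.2  6.  17. ]
[ 14.2  -3.5 -23. ] [-8.1 -4.9 17. ]
[ 14.2   6.1 -23. ] [-8.1  7.9 17. ]
cam in tool [  80.3    0.7 -141.8]
```

The tool is about 0.8 mm ahead of the fin centre and centred laterally. Descending to grip height, then closing lightly.

Request:
arm_command --pt "0 0 4" --pt "0 0 4" --pt "0 0 3" --pt "0 0 0" --pt "0 0 0" --pt "0 0 0" --pt "0 0 0" --pt "0 0 0" --pt "0 0 0" --pt "0 0 0" --turn '[0,0,0,0,0,0,0,0,0,0]' --grip '[0,0,0,0.2,0.4,0.6,0.7,0.78,0.84,0.9]' --newtons 20

```text
clock: 13.82
position: [0.5319, 0.1213, 0.0594]
ee_rot: [0.639, 0.769, 0.0, 0.0]
ft_force: [-0.1, 0.1, 0.3]
grip_width: 0.117
```

Request:
arm_command --pt "0 0 0" --pt "0 0 0" --pt "0 0 0" --pt "0 0 0" --pt "0 0 0" --pt "0 0 0" --turn '[0,0,0,0,0,0]' --grip '[0.95,1,1,1,1,1]'

```text
clock: 14.32
position: [0.5319, 0.1214, 0.0594]
ee_rot: [0.639, 0.769, 0.0, 0.0]
ft_force: [-0.6, 0.1, 2.2]
grip_width: 0.115
```

```bash
python3 - <<'E'
from h import *
state()
cv2.imwrite("pics/w8.png",manip.camera("wrist"))
E
```

```text
t 14.32 p [0.5319 0.1214 0.0594] yaw 100.53 tilt 0.01 F [-0.61  0.07  2.16] T [-0.052  0.141 -0.07 ] g 0.115 q1,7 [ 0.28 -0.36]
```

View pics/w8.png

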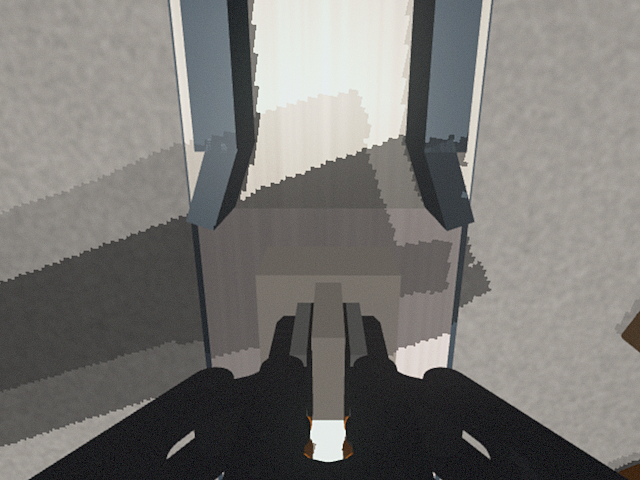

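Request:
arm_command --pt "0 0 -1" --pt "0 0 -1" --pt "0 0 -1" --pt "0 0 -1" --pt "0 0 0" --pt "0 0 0" --turn '[0,0,0,0,0,0]' --grip '[1,1,1,1,1,1]'

```text
clock: 14.87
position: [0.5318, 0.1213, 0.0632]
ee_rot: [0.639, 0.769, -0.0, 0.0]
ft_force: [-0.3, -0.0, -3.5]
grip_width: 0.117
```

```bash
python3 - <<'E'
from h import *
state()
cv2.imwrite("pics/w9.png",manip.camera("wrist"))
s=manip.camera("side"); crop(s,240,340,230,330,6,"pics/s9.png")
E
```

```text
t 14.87 p [0.5318 0.1213 0.0632] yaw 100.54 tilt 0.01 F [-0.32 -0.03 -3.46] T [ 0.21   0.058 -0.028] g 0.117 q1,7 [ 0.28 -0.35]
```

View pics/s9.png

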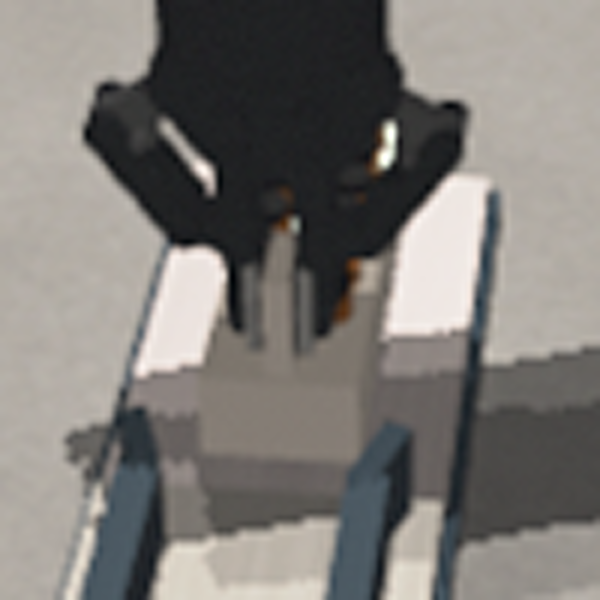

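View pics/w9.png

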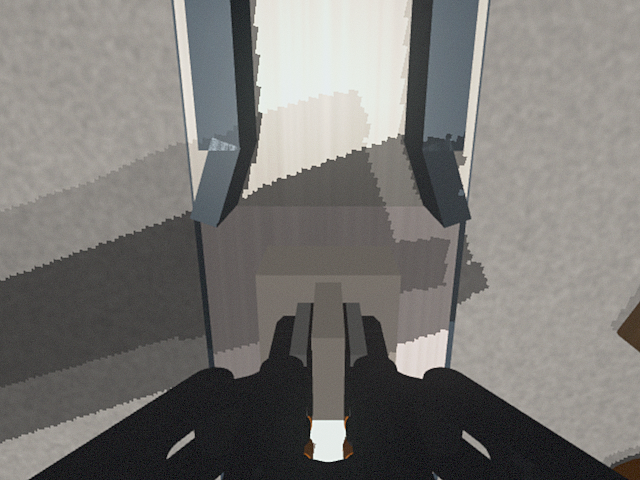

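```bash
cat >> h.py <<'E'
def shift(a,b,x0,x1,y0,y1):
    A=cv2.cvtColor(cv2.imread(a),6).astype(np.float32)[y0:y1,x0:x1];B=cv2.cvtColor(cv2.imread(b),6).astype(np.float32)[y0-6:y1+6,x0-6:x1+6]
    r=cv2.matchTemplate(B,A,cv2.TM_CCOEFF_NORMED); _,m,_,l=cv2.minMaxLoc(r); 
    sub=[0,0]
    for k,(dx,dy) in enumerate([(1,0),(0,1)]):
        try:
            c0=r[l[1]-dy,l[0]-dx];c2=r[l[1]+dy,l[0]+dx]; sub[k]=.5*(c0-c2)/(c0-2*m+c2)
        except Exception: pass
    return (round(l[0]-6+sub[0],2),round(l[1]-6+sub[1],2),round(m,3))
E
python3 - <<'E'
from h import *
for n,b in {"nose":(250,406,262,300),"fintop":(308,352,325,350),"finrear":(308,352,405,430),"step":(215,440,200,214)}.items(): print(n,shift("pics/w8.png","pics/w9.png",*b))
im8=cv2.imread("pics/w8.png")[380:475,270:390];im9=cv2.imread("pics/w9.png")[380:475,270:390]
cv2.imwrite("pics/c89.png",cv2.resize(np.hstack([im8,im9]),None,fx=3.3,fy=5,interpolation=2))
E
```

```text
nose (np.float32(-0.23), np.float32(-0.23), 0.902)
fintop (np.float32(-0.05), np.float32(0.13), 0.987)
finrear (np.float32(0.11), np.float32(-0.02), 0.997)
step (np.float32(1.02), np.float32(0.54), 0.927)
```

View pics/c89.png

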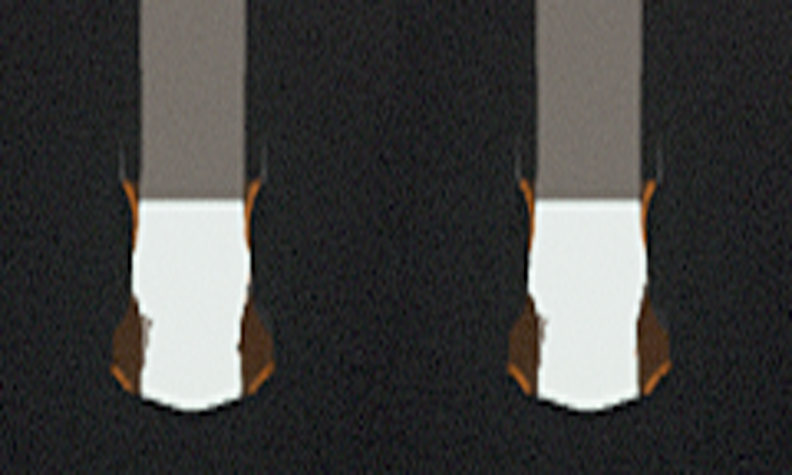

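The tray is rigid in the grip: no shift relative to the tool, −3.5 N, so its heel lifted with it. I'll set it back down and find a grip that lets it pivot.

Request:
arm_command --pt "0 0 1" --pt "0 0 1" --pt "0 0 1" --pt "0 0 0.5" --pt "0 0 0.3" --pt "0 0 0" --pt "0 0 0" --turn '[0,0,0,0,0,0,0]' --grip '[1,1,1,1,1,1,1]'

```text
clock: 15.55
position: [0.5319, 0.1213, 0.0596]
ee_rot: [0.639, 0.769, -0.0, 0.0]
ft_force: [-0.0, 0.1, -1.7]
grip_width: 0.114
```

```bash
python3 - <<'E'
from h import *
state()
E
```

```text
t 15.55 p [0.5319 0.1213 0.0596] yaw 100.53 tilt 0.01 F [-0.03  0.15 -1.7 ] T [ 0.084  0.096 -0.039] g 0.114 q1,7 [ 0.28 -0.36]
```

Request:
arm_command --pt "0 0 0" --pt "0 0 0" --pt "0 0 0" --pt "0 0 0" --pt "0 0 -8" --pt "0 0 -10" --pt "5 0 -8" --pt "6 0 -1" --pt "4 0 0" --pt "0 0 0" --turn '[0,0,0,0,0,0,0,0,0,0]' --grip '[0.8,0.7,0.6,0.6,0.6,0.6,0.6,0.6,0.6,0.6]'

```text
clock: 16.38
position: [0.5287, 0.1377, 0.0867]
ee_rot: [0.639, 0.77, 0.0, 0.0]
ft_force: [-0.3, 0.3, -0.8]
grip_width: 0.399
```

Request:
arm_command --pt "0 0 0" --pt "0 0 0" --pt "0 0 0" --pt "0 0 0" --pt "0 0 0" --pt "0 0 0" --pt "0 0 0" --turn '[0,0,0,0,0,0,0]' --grip '[0.7,0.8,0.86,0.92,1,1,1]' --newtons 20

```text
clock: 16.97
position: [0.5289, 0.1358, 0.0863]
ee_rot: [0.639, 0.769, -0.0, -0.0]
ft_force: [0.0, -0.6, -2.6]
grip_width: 0.107
```

```bash
python3 - <<'E'
from h import *
state()
cv2.imwrite("pics/w10.png",manip.camera("wrist"))
s=manip.camera("side"); crop(s,240,340,230,330,6,"pics/s10.png")
E
```

```text
t 16.97 p [0.5289 0.1358 0.0863] yaw 100.52 tilt 0.03 F [ 0.04 -0.58 -2.6 ] T [-0.132 -0.039 -0.028] g 0.107 q1,7 [ 0.27 -0.36]
```

View pics/s10.png

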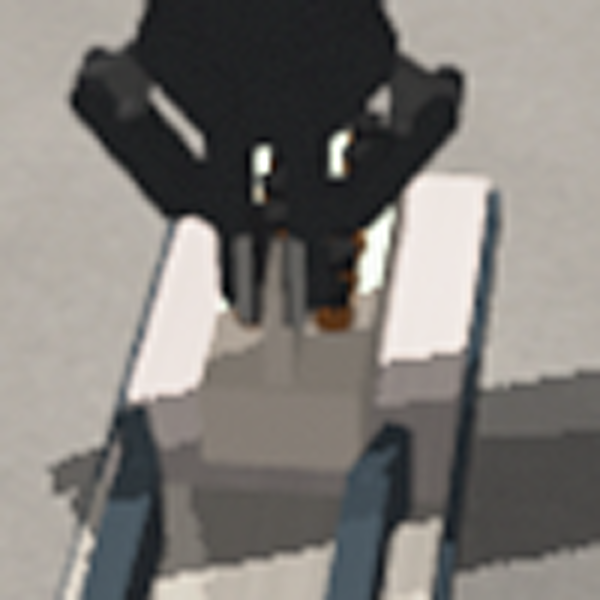

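View pics/w10.png

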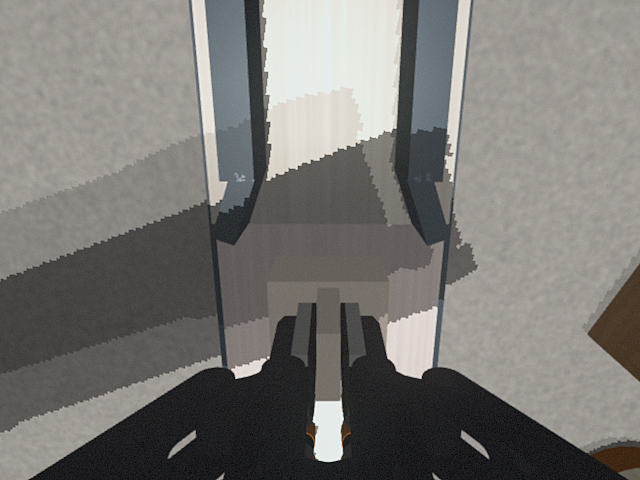

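Request:
arm_command --pt "0 0 -1" --pt "0 0 -1" --pt "0 0 -1" --pt "0 0 -1" --pt "0 0 0" --pt "0 0 0" --turn '[0,0,0,0,0,0]' --grip '[1,1,1,1,1,1]'

```text
clock: 17.57
position: [0.5291, 0.1362, 0.0906]
ee_rot: [0.639, 0.769, 0.0, 0.0]
ft_force: [1.1, -0.6, -2.0]
grip_width: 0.106
```

```bash
python3 - <<'E'
from h import *
state()
cv2.imwrite("pics/w11.png",manip.camera("wrist"))
s=manip.camera("side"); crop(s,240,340,230,330,6,"pics/s11.png")
for n,b in {"nose":(262,394,270,300),"fintop":(312,345,325,350),"finrear":(312,345,392,412),"step":(235,430,215,235)}.items(): print(n,shift("pics/w10.png","pics/w11.png",*b))
E
```

```text
t 17.57 p [0.5291 0.1362 0.0906] yaw 100.54 tilt 0.01 F [ 1.07 -0.58 -1.99] T [0.133 0.061 0.093] g 0.106 q1,7 [ 0.27 -0.36]
nose (np.float32(-0.09), np.float32(-1.8), 0.891)
fintop (np.float32(-0.01), np.float32(0.38), 0.992)
finrear (np.float32(-0.13), np.float32(-1.3), 0.984)
step (np.float32(-0.96), np.float32(0.39), 0.938)
```

View pics/w11.png

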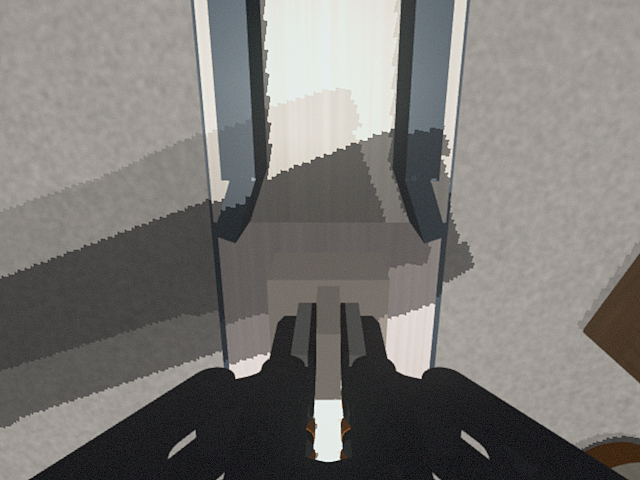

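View pics/s11.png

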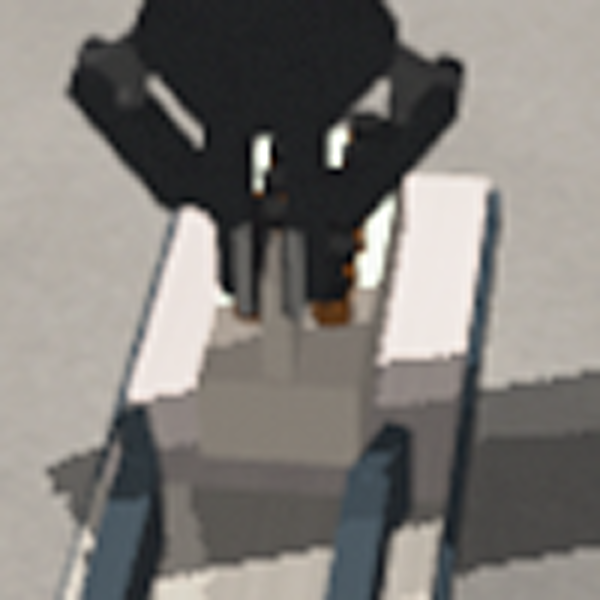

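The tray now pivots: the nose shifts in the tool frame, force is about half the weight (−2 N), and the heel stays down. Lifting 4.5 mm more.

Request:
arm_command --pt "0 0 -1" --pt "0 0 -1" --pt "0 0 -1" --pt "0 0 -1" --pt "0 0 -0.5" --pt "0 0 0" --pt "0 0 0" --turn '[0,0,0,0,0,0,0]' --grip '[1,1,1,1,1,1,1]'

```text
clock: 18.25
position: [0.5291, 0.1362, 0.095]
ee_rot: [0.639, 0.769, 0.0, 0.0]
ft_force: [0.1, 0.1, -3.0]
grip_width: 0.103
```

```bash
python3 - <<'E'
from h import *
state()
cv2.imwrite("pics/w12.png",manip.camera("wrist"))
s=manip.camera("side"); crop(s,240,340,230,330,6,"pics/s12.png")
for n,b in {"nose":(262,394,270,300),"fintop":(312,345,325,350),"finrear":(312,345,392,412),"step":(235,430,215,235)}.items(): print(n,shift("pics/w10.png","pics/w12.png",*b))
E
```

```text
t 18.25 p [0.5291 0.1362 0.095 ] yaw 100.54 tilt 0.01 F [ 0.07  0.06 -2.98] T [0.18  0.004 0.023] g 0.103 q1,7 [ 0.27 -0.36]
nose (np.float32(-0.05), np.float32(-3.72), 0.878)
fintop (np.float32(-0.0), np.float32(0.88), 0.993)
finrear (np.float32(-0.03), np.float32(-2.32), 0.983)
step (np.float32(-0.85), np.float32(0.8), 0.907)
```

View pics/s12.png

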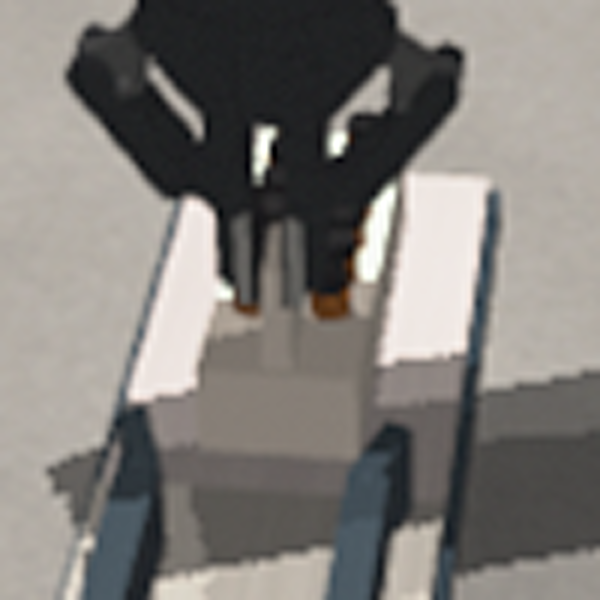

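View pics/w12.png

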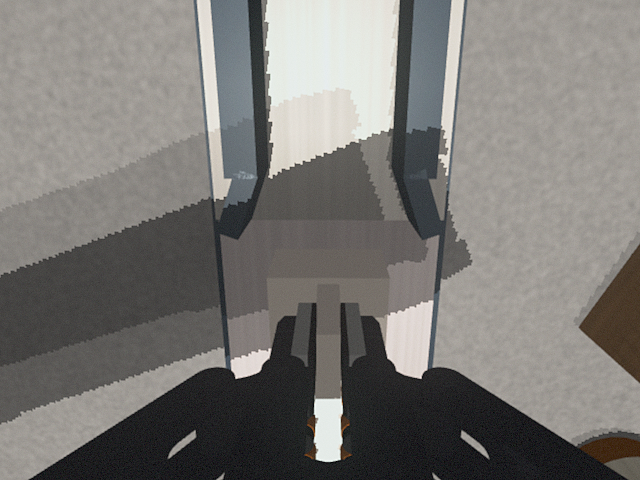

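Nose is about 9 mm above the ledge (3 mm over the deck). Sliding in, first past the step, then a look.

Request:
arm_command --pt "2 0 0" --pt "4 0.1 0" --pt "5 0.1 0" --pt "5 0.1 0" --pt "5 0.1 0" --pt "5 0.1 0" --pt "5 0.1 0" --pt "3 0.1 0" --pt "0 0 0" --pt "0 0 0" --turn '[0,0,0,0,0,0,0,0,0,0]' --grip '[1,1,1,1,1,1,1,1,1,1]'

```text
clock: 19.18
position: [0.5236, 0.17, 0.0951]
ee_rot: [0.639, 0.769, 0.0, -0.0]
ft_force: [-0.5, 0.8, -1.9]
grip_width: 0.105
```

```bash
python3 - <<'E'
from h import *
state()
cv2.imwrite("pics/w13.png",manip.camera("wrist"))
s=manip.camera("side"); crop(s,240,340,230,330,6,"pics/s13.png")
for n,b in {"nose":(262,394,270,300),"fintop":(312,345,325,350),"finrear":(312,345,392,412)}.items(): print(n,shift("pics/w12.png","pics/w13.png",*b))
E
```

```text
t 19.18 p [0.5236 0.17   0.0951] yaw 100.56 tilt 0.02 F [-0.48  0.83 -1.9 ] T [0.244 0.064 0.004] g 0.105 q1,7 [ 0.22 -0.43]
nose (np.float32(0.09), np.float32(-0.01), 0.9)
fintop (np.float32(-0.01), np.float32(0.04), 0.992)
finrear (np.float32(-0.01), np.float32(-0.02), 0.997)
```

View pics/w13.png

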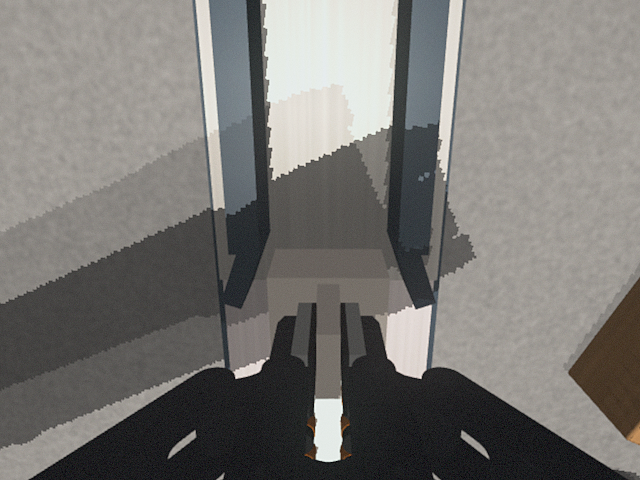

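View pics/s13.png

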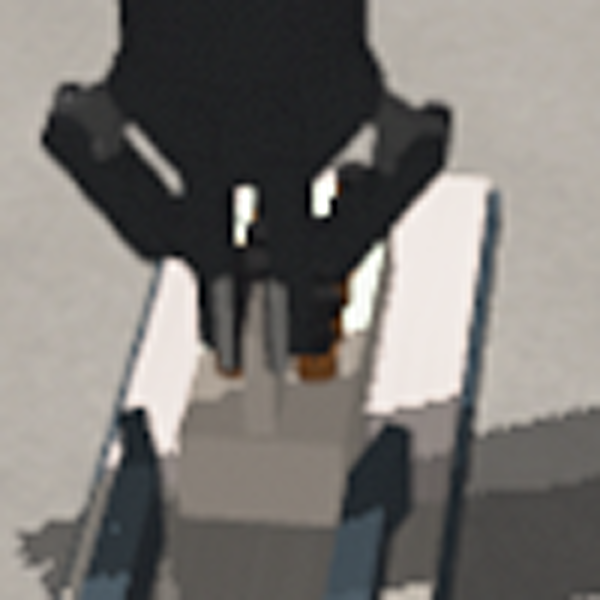

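Request:
arm_command --pt "2 0 0" --pt "4 0 0" --pt "5 0 0" --pt "5 0 0" --pt "5 0 0" --pt "5 0 0" --pt "5 0 0" --pt "5 0 0" --pt "4 0 0" --pt "0 0 0" --turn '[0,0,0,0,0,0,0,0,0,0]' --grip '[1,1,1,1,1,1,1,1,1,1]'

```text
clock: 20.12
position: [0.516, 0.2103, 0.0952]
ee_rot: [0.639, 0.769, 0.0, -0.0]
ft_force: [-0.9, 2.3, -1.0]
grip_width: 0.104
```

```bash
python3 - <<'E'
from h import *
state()
cv2.imwrite("pics/w14.png",manip.camera("wrist"))
s=manip.camera("side"); crop(s,225,345,230,350,5,"pics/s14.png")
for n,b in {"nose":(262,394,270,300),"fintop":(312,345,325,350),"finrear":(312,345,392,412)}.items(): print(n,shift("pics/w13.png","pics/w14.png",*b))
E
```

```text
t 20.12 p [0.516  0.2103 0.0952] yaw 100.61 tilt 0.04 F [-0.93  2.32 -1.04] T [ 0.479  0.112 -0.013] g 0.104 q1,7 [ 0.15 -0.51]
nose (np.float32(-4.8), np.float32(-0.34), 0.494)
fintop (np.float32(-0.0), np.float32(-0.02), 0.993)
finrear (np.float32(0.01), np.float32(-0.02), 0.997)
```

View pics/w14.png

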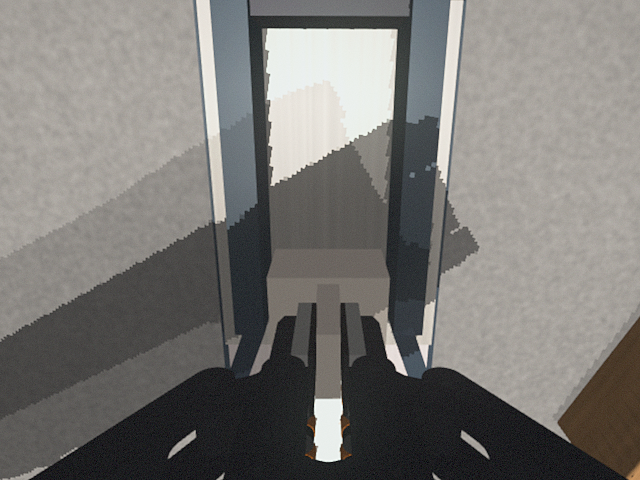

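View pics/s14.png

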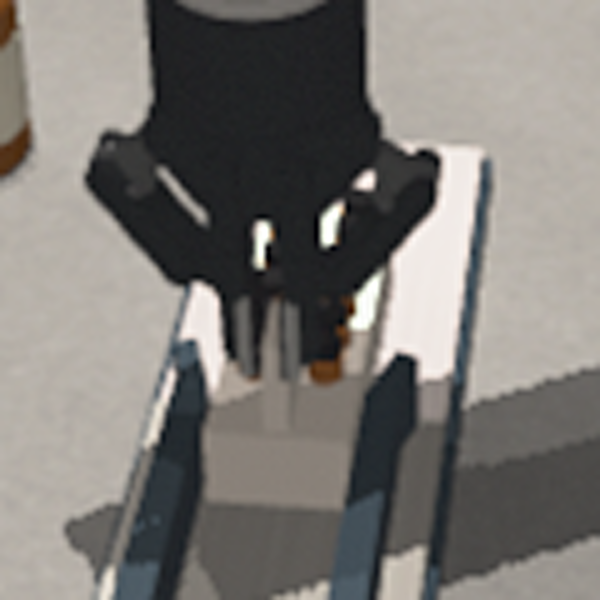

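Request:
arm_command --pt "3 0 0" --pt "5 0 0" --pt "5 0 0" --pt "5 0 0" --pt "5 0 0" --pt "5 0 0" --pt "3 0 0" --pt "0 0 0" --turn '[0,0,0,0,0,0,0,0]' --grip '[1,1,1,1,1,1,1,1]'

```text
clock: 20.88
position: [0.5102, 0.2407, 0.0951]
ee_rot: [0.639, 0.769, 0.0, -0.0]
ft_force: [-0.7, 1.5, 0.6]
grip_width: 0.105
```

```bash
python3 - <<'E'
from h import *
state()
cv2.imwrite("pics/w15.png",manip.camera("wrist"))
s=manip.camera("side"); crop(s,225,345,240,360,5,"pics/s15.png")
for n,b in {"fintop":(312,345,325,350),"finrear":(312,345,392,412)}.items(): print(n,shift("pics/w13.png","pics/w15.png",*b))
E
```

```text
t 20.88 p [0.5102 0.2407 0.0951] yaw 100.61 tilt 0.04 F [-0.68  1.46  0.62] T [ 0.557  0.181 -0.046] g 0.105 q1,7 [ 0.09 -0.57]
fintop (np.float32(-0.0), np.float32(-0.23), 0.993)
finrear (np.float32(0.01), np.float32(0.66), 0.99)
```

View pics/w15.png

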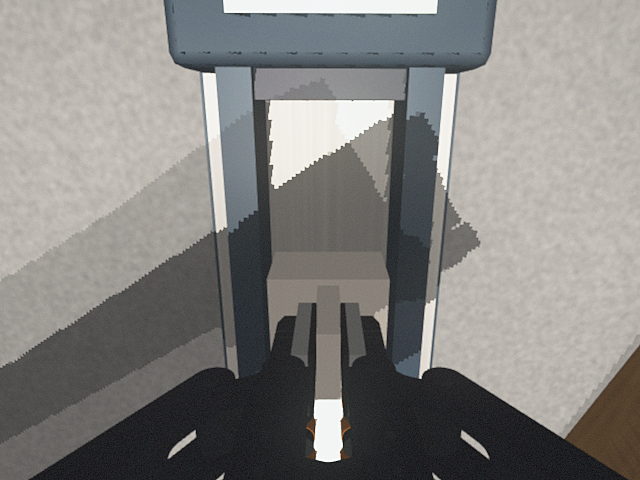

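View pics/s15.png

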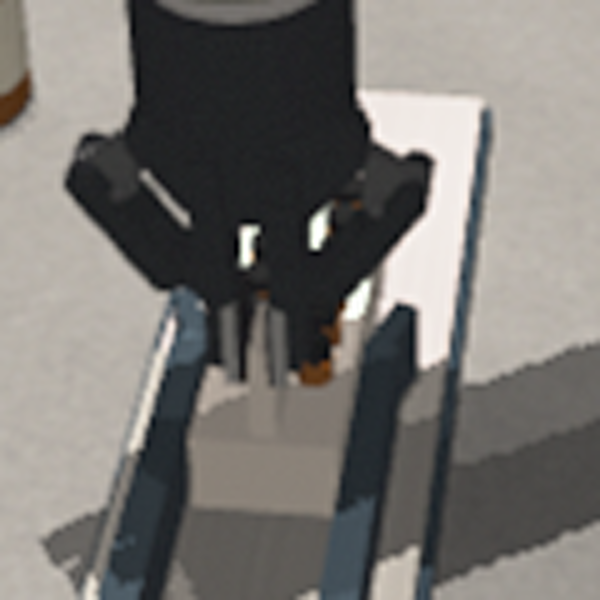

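Request:
arm_command --pt "3 0 0" --pt "5 0 0" --pt "5 0 0" --pt "5 0 0" --pt "5 0 0.4" --pt "5 0 0.5" --pt "5 0 0.5" --pt "3 0 0.4" --pt "0 0 0" --turn '[0,0,0,0,0,0,0,0,0]' --grip '[1,1,1,1,1,1,1,1,1]'

```text
clock: 21.73
position: [0.5036, 0.2761, 0.0932]
ee_rot: [0.639, 0.769, 0.0, -0.0]
ft_force: [-0.4, 1.9, -1.0]
grip_width: 0.107
```

```bash
python3 - <<'E'
from h import *
state()
cv2.imwrite("pics/w16.png",manip.camera("wrist"))
s=manip.camera("side"); crop(s,225,345,250,370,5,"pics/s16.png")
for n,b in {"fintop":(312,345,325,350),"finrear":(312,345,392,412)}.items(): print(n,shift("pics/w13.png","pics/w16.png",*b))
E
```

```text
t 21.73 p [0.5036 0.2761 0.0932] yaw 100.61 tilt 0.04 F [-0.36  1.88 -0.99] T [0.394 0.114 0.031] g 0.107 q1,7 [ 0.03 -0.64]
fintop (np.float32(-0.01), np.float32(-0.81), 0.991)
finrear (np.float32(0.12), np.float32(2.53), 0.899)
```

View pics/w16.png

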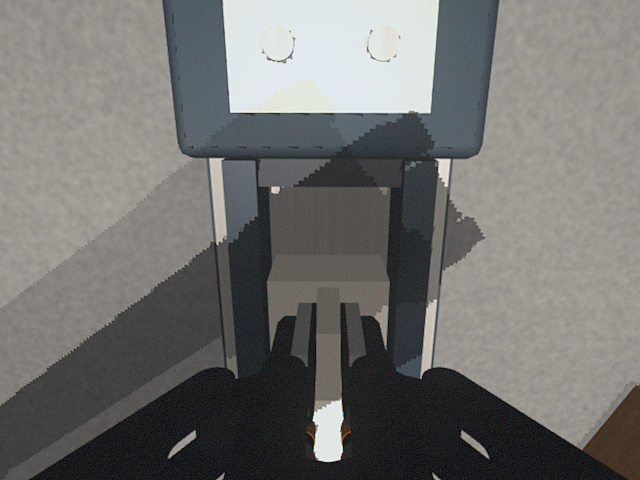

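View pics/s16.png

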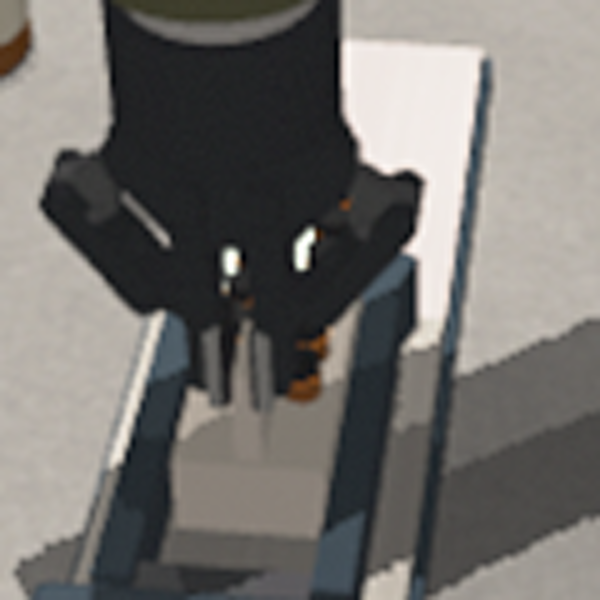

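Request:
arm_command --pt "3 0 0.4" --pt "5 0 0.3" --pt "5 0 0.2" --pt "5 0 0" --pt "5 0 0" --pt "5 0 0" --pt "4 0 0" --pt "3 0 0" --pt "0 0 0" --turn '[0,0,0,0,0,0,0,0,0]' --grip '[1,1,1,1,1,1,1,1,1]'

```text
clock: 22.58
position: [0.4972, 0.3105, 0.0923]
ee_rot: [0.639, 0.769, 0.0, -0.0]
ft_force: [-0.0, 1.9, -1.3]
grip_width: 0.107
```

```bash
python3 - <<'E'
from h import *
state()
cv2.imwrite("pics/w17.png",manip.camera("wrist"))
for n,b in {"fintop":(312,345,325,350),"finrear":(312,345,392,412)}.items(): print(n,shift("pics/w10.png","pics/w17.png",*b))
E
```

```text
t 22.58 p [0.4972 0.3105 0.0923] yaw 100.6 tilt 0.05 F [-0.    1.91 -1.34] T [ 0.375  0.062 -0.041] g 0.107 q1,7 [-0.04 -0.7 ]
fintop (np.float32(-0.01), np.float32(-0.18), 0.992)
finrear (np.float32(0.04), np.float32(-0.32), 0.878)
```

View pics/w17.png

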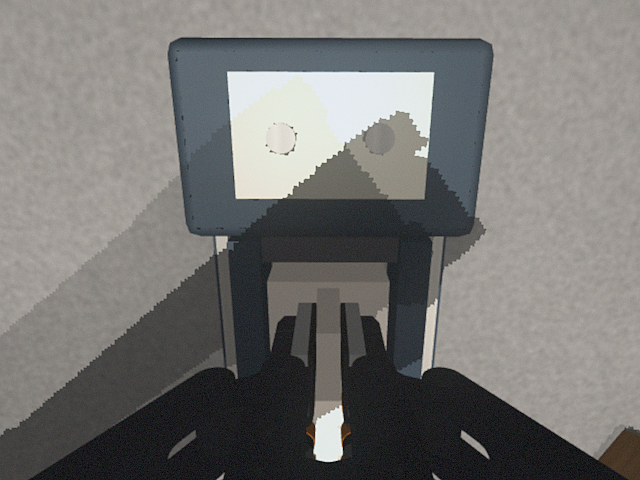

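Request:
arm_command --pt "1.5 0 0" --pt "1.5 0 0" --pt "1 0 0" --pt "1 0 0" --pt "1 0 0" --pt "1 0 0" --pt "0 0 0" --turn '[0,0,0,0,0,0,0]' --grip '[1,1,1,1,1,1,1]'

```text
clock: 23.22
position: [0.4962, 0.3164, 0.0923]
ee_rot: [0.639, 0.769, 0.0, -0.0]
ft_force: [0.3, -0.4, -2.3]
grip_width: 0.106
```

Request:
arm_command --pt "0.7 0 0" --pt "0.7 0 0" --pt "0 0 0" --turn '[0,0,0]' --grip '[1,1,1]'

```text
clock: 23.47
position: [0.496, 0.3177, 0.0923]
ee_rot: [0.639, 0.769, 0.0, -0.0]
ft_force: [0.6, -0.9, -2.8]
grip_width: 0.107
```

```bash
python3 - <<'E'
from h import *
state()
cv2.imwrite("pics/w18.png",manip.camera("wrist"))
for n,b in {"fintop":(312,345,325,350),"finrear":(312,345,392,412)}.items(): print(n,shift("pics/w17.png","pics/w18.png",*b))
E
```

```text
t 23.47 p [0.496  0.3177 0.0923] yaw 100.54 tilt 0.0 F [ 0.57 -0.94 -2.77] T [-0.105 -0.112  0.023] g 0.107 q1,7 [-0.05 -0.72]
fintop (np.float32(0.01), np.float32(0.19), 0.992)
finrear (np.float32(-0.01), np.float32(0.64), 0.96)
```

View pics/w18.png

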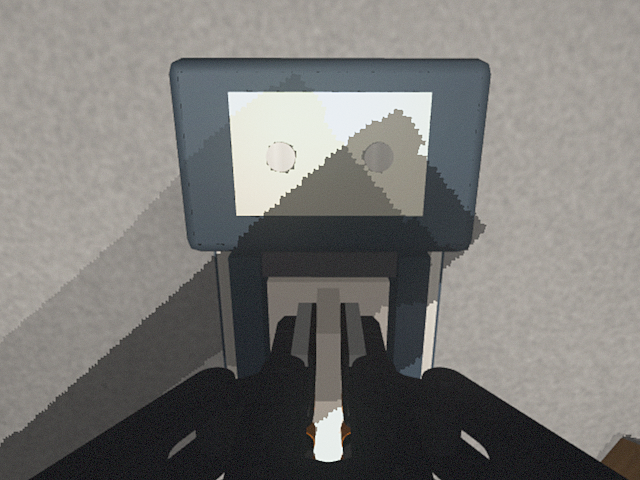

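Request:
arm_command --pt "0.7 0 0" --pt "0.7 0 0" --pt "0.6 0 0" --pt "0 0 0" --turn '[0,0,0,0]' --grip '[1,1,1,1]'

```text
clock: 23.85
position: [0.496, 0.3184, 0.0923]
ee_rot: [0.64, 0.769, -0.001, 0.001]
ft_force: [0.2, -5.4, 0.0]
grip_width: 0.105
```

```bash
python3 - <<'E'
from h import *
state()
cv2.imwrite("pics/w19.png",manip.camera("wrist"))
for n,b in {"fintop":(312,345,325,350),"finrear":(312,345,392,412)}.items(): print(n,shift("pics/w17.png","pics/w19.png",*b))
E
```

```text
t 23.85 p [0.496  0.3184 0.0923] yaw 100.49 tilt 0.11 F [ 0.21 -5.37  0.01] T [-1.262  0.09   0.031] g 0.105 q1,7 [-0.06 -0.72]
fintop (np.float32(0.01), np.float32(0.09), 0.992)
finrear (np.float32(-0.1), np.float32(-0.09), 0.97)
```

The stop was reached: the TCP halted at 5.4 N. Releasing.

Request:
arm_command --pt "0.5 0 0.3" --pt "0 0 0" --pt "0 0 0" --pt "0 0 0" --pt "0 0 0" --pt "0 0 0" --pt "0 0 0" --turn '[0,0,0,0,0,0,0]' --grip '[1,1,0.86,0.8,0.72,0.65,0.6]'

```text
clock: 24.48
position: [0.4955, 0.3203, 0.0921]
ee_rot: [0.639, 0.769, 0.0, -0.0]
ft_force: [0.5, -0.6, -0.2]
grip_width: 0.398
```

Request:
arm_command --pt "0 0 -6" --pt "0 0 -14" --pt "0 0 -20" --pt "-10 0 -24" --pt "-20 0 -24" --pt "-25 0 -20" --pt "-25 0 -10" --pt "-10 0 0" --pt "0 0 0" --pt "0 0 0" --turn '[0,0,0,0,0,0,0,0,0,0]' --grip '[0.5,0.4,0.3,0.2,0.1,0,0,0,0,0]'

```text
clock: 25.32
position: [0.5118, 0.2318, 0.2101]
ee_rot: [0.639, 0.769, 0.0, -0.0]
ft_force: [0.1, 0.4, -0.3]
grip_width: 1.0
```

```bash
python3 - <<'E'
from h import *
p,Rm,y=state()
cv2.imwrite("pics/w20.png",manip.camera("wrist"))
s=manip.camera("side"); cv2.imwrite("pics/sfull20.png",s); crop(s,210,345,250,410,3.7,"pics/s20.png")
cv2.imwrite("pics/tfull20.png",manip.camera("top"))
E
```

```text
t 25.32 p [0.5118 0.2318 0.2101] yaw 100.5 tilt 0.01 F [ 0.09  0.45 -0.27] T [ 0.054  0.021 -0.041] g 1.0 q1,7 [ 0.14 -0.48]
```

View pics/w20.png

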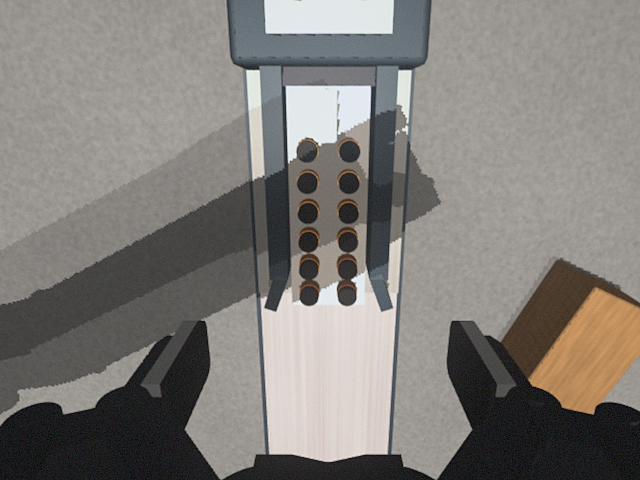

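View pics/s20.png

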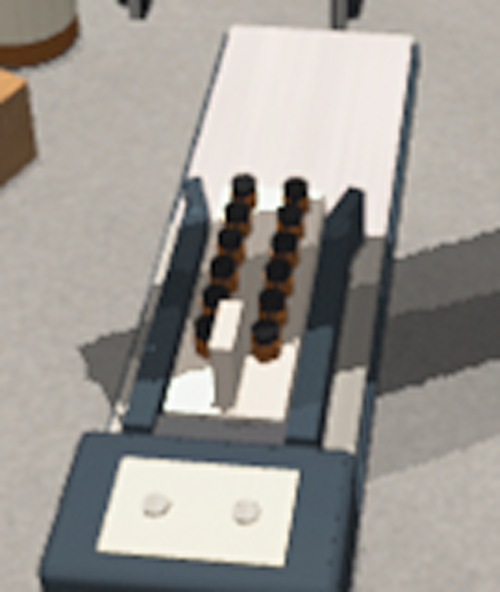

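View pics/tfull20.png

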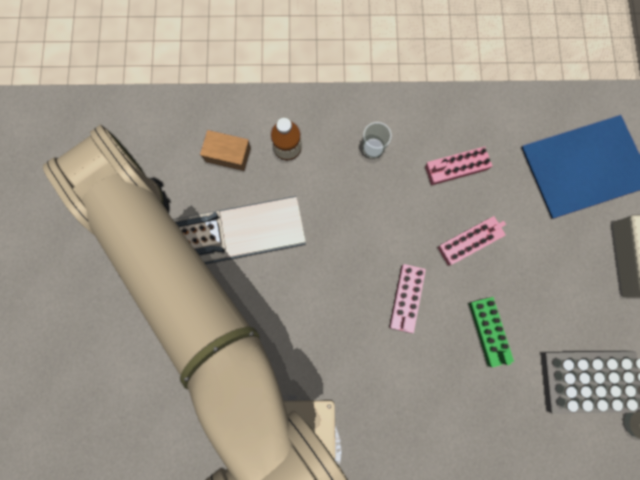

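```bash
python3 - <<'E'
from h import *
im=cv2.imread("pics/w20.png"); crop(im,255,400,55,115,5.5,"pics/w20a.png"); crop(im,255,400,270,320,5.5,"pics/w20b.png")
E
```

```text
(no output)
```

View pics/w20a.png

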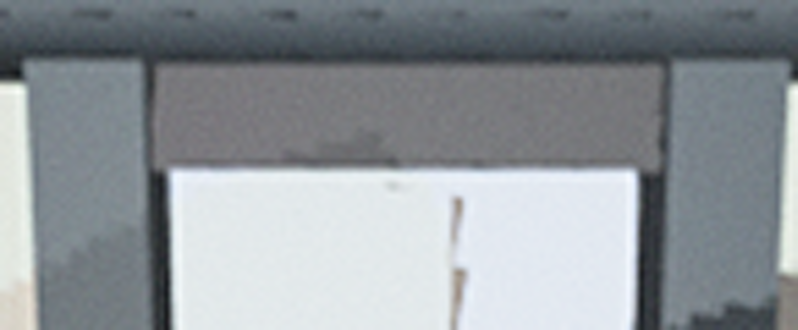

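View pics/w20b.png

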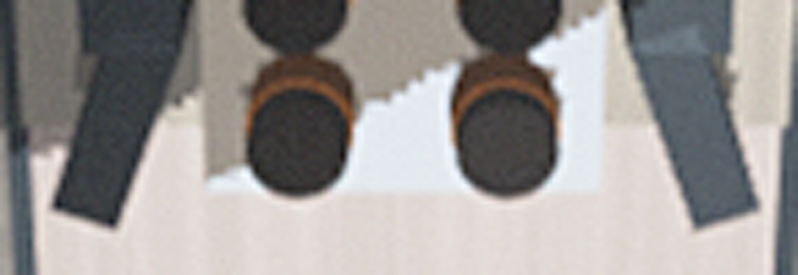

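```bash
python3 - <<'E'
from h import *
p,Rm,y=state()
f=lambda u,v,x0,y0,s=5.5:(x0+(u+.5)/s-.5,y0+(v+.5)/s-.5)
g=lambda uv,z:(1000*Rm.T@(ray(uv,"wrist",z)-p)).round(1)
print("nose top",g(f(172,168,255,55),.060),g(f(638,168,255,55),.060))
print("stop front@.056",g(f(158,165,255,55),.056),g(f(655,170,255,55),.056))
print("stop rear/housing@.056",g(f(158,62,255,55),.056))
print("heel top",g(f(205,190,255,270),.060),g(f(600,190,255,270),.060))
print("step",g(f(180,127,255,270),.026),g(f(640,127,255,270),.026))
E
```

```text
t 25.47 p [0.5111 0.2331 0.2095] yaw 100.67 tilt 0.07 F [-0.82  0.1  -0.33] T [ 0.026 -0.054 -0.023] g 0.998 q1,7 [ 0.14 -0.48]
nose top [ 91.3 -27.  149.6] [ 91.3  28.5 149.5]
stop front@.056 [ 91.7 -29.1 153.6] [ 91.2  30.9 153.5]
stop rear/housing@.056 [103.2 -28.7 153.6]
heel top [-68.  -27.4 149.5] [-67.9  28.3 149.4]
step [-74.4 -34.3 183.5] [-74.3  37.4 183.4]
```

```bash
python3 - <<'E'
from workcell import manip
print(manip.hand_in())
E
```

```text
the job is handed in; nothing more can be done
None
```

The white vial tray is in the feeder, home against the end stop, and the job is handed in. The robot was clear of everything, at about 25.5 s of the 61 s allowed.

- **What I did:** I gripped the tray across its width and set it level on the ledge, about 20 mm behind the step with the handle towards the deck, and let go. I then took it by the handle, raised the nose about 9 mm and slid it between the walls onto the deck. When it met the stop (about 5 N) I let go and backed off.
- **Last checks (wrist picture):**
    - Nose-to-stop gap is 0 within about 0.4 mm, and the heel is 6.4 mm past the step (6 mm expected).
    - The nose-to-heel length reads 159.3 mm when both edges are taken at flat-tray height, so the tray lies flat. It is centred, with about 2 mm to each wall.
    - The bottle, beaker and carton show no movement in the top view.
- **What went wrong:** my first handle grip did not let the tray pivot, so the whole tray rose about 4 mm level, heel included. I lowered it straight back, let go and regripped near the top front corner of the fin. After that the heel stayed down while the nose rose.
- **Disagreements:** the top and wrist cameras differed by up to 3 mm, so I did the final alignment with the tray and feeder in the same picture. I did not give the tray a second push after letting go.

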